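Fit hanger bars in the tube mount and hang the coils

ROBOT

A 6-joint arm with a two-finger parallel gripper is mounted at the origin on the work surface. World frame = base frame: x ahead of the robot, y to its left, z up, the work surface at z = 0. Lengths are in m, angles in rad, forces in N, time in s.
With the tool pointing down it reaches from about 0.35 to 0.8 m from the base axis. Payload 7.3 kg.
Tool frame: the origin (TCP) lies on the centre line of the jaws, within the pads' length; the fingertips stand 22 mm ahead of it and the grasp point (between the pads) lies 3 mm ahead of it; z points along the fingers, y is the direction in which the jaws open and shut (so a half turn about z gives the same grasp; the last joint's range is limited). The gripper opens to 85 mm and grips with 20 to 120 N. Pads are 22 mm wide; open, the fingers measure 114 mm over their backs; the gripper's body (76 mm by 85 mm) begins 54 mm behind the grasp point. The pads swing forward as they close: fully open they stand 13 mm farther back than shut.
Start: joints at [-0.146, 0.342, 1.524, -0, 1.275, -0.146], TCP at [0.525, 0, 0.253] pointing down, gripper open.
Joint ranges: [-2.53, 2.53], [-0.77, 2.02], [0.04, 2.7], [-1, 4.14], [0.28, 2.66], [-3.11, 3.11]. Speed limits (rad/s): [2.57, 2.57, 3.14, 3.14, 3.14, 3.14].

INTERFACE

Orientations are given as a unit quaternion [x, y, z, w].
In Python, from station import robot, eyes, order gives the robot as it stands. The module is installed in compiled form; this text tells all that it offers.
- The arm moves only by the tool servo_tool, never from a script. Its argument "rows" is a list that holds one entry, the list of rows, each a list of 7 numbers: the shift along the world's x, y, z each as a share of 0.05 m, from -1 to 1, then the turn, a rotation vector about the world's x, y, z each as a share of 0.1 rad, from -1 to 1, then the closure, from -1 (fully open) to 1 (shut). In form: [[[dx, dy, dz, rx, ry, rz, claw], ...]]. A call has 1 to 5 rows; each row shifts and turns the commanded pose from where the row before left it; what a row does not reach is not made up. A row lasts 1/12 s, in which the tool goes at most 41.7 mm and 7.16 degrees, less where a joint would pass 70% of its speed; a pose out of reach is approached as far as the arm can. A call with a number of a shift or a turn outside -1 to 1 is refused whole. A call with a gripper value outside its range is refused whole. The fingers move at their own pace and stop on an object; "force" is the grip in N (left out, the last holds). Time passes only in rows, so rows that do not move let the fingers close. It gives the time, the measured TCP pose, the force and the opening at its end, in the units of the state.
- robot.state(): the state, without advancing time (a new reading comes with each control period).
- eyes.get_image(name): name is "scene" or "side" or "wrist"; returns the picture (420x560x3 uint8, red, green, blue); there is no depth.
- eyes.camera_info(name): a dict with "fx", "fy", "cx", "cy" (pixels), "R" (3x3) and "t" (3): a world point X has camera coordinates R X + t. Camera axes: x right, y down, z forward; pixel columns grow to the right and rows downward; lengths in m; the calibration is good to about 2 mm. The wrist camera is an equidistant fisheye: a pixel r from the principal point sees the ray r / f radians off the axis. A picture is of the moment at which its call begins: read the wrist's pose just before it. camera_info takes no time and is no camera call; for the wrist camera it gives the pose at the moment of the call.
- order.hand_in(): hands the job in, once; it reports no verdict.
The state is a dict: "time_s": time; "joints": joint angles; "joint_vel": joint speeds; "joint_efforts": joint torques, N m; "position": TCP position; "ee_rot": TCP orientation; "wrist_force": force on the tool from outside, world axes, zero at the start; "moment": the same for the moment, N m; "gripper_width": opening from 0.0 (shut) to 1.0 (fully open).
Only numpy, scipy, OpenCV 4.12 (cv2) and the standard library are available. Lean on these libraries where they do the work, as an engineer would, in place of code of your own. Each camera call takes 0.05 s, during which the arm holds its last target.

TASK

Turn the old wooden tube mount into a coil stand: push every bronze bar lying on the ledge into a bore of its own, part way first, then let go, take it further back and push it fully home against the bottom. When all the bars are home, hang every copper coil by its eye on one of them, and leave the other things on the ledge where they are.

Things in the scene. Friction and masses are not known exactly. Their poses are not given: they have to be found in the camera images.
- mount: old wooden picture-tube mount used as a coil stand: fixed block 260 mm wide (own x), 145 deep (own y), 115 high, three deep square bores side by side in its face looking along its own -y. Origin: centre of the underside, z up. A thin brass line on its top marks the course of each bore; two dark wooden saddle posts stand on the rear half up to 175 mm above the ledge, from 85 mm behind the bored face on
- bore0_mouth (a point): centre of the mouth of bore 0 (own x -85 mm from the middle one's) in the mount's front face, 85 mm above the ledge. Its frame is the mount's: the bore runs level along +y, 17 mm square, 125 mm deep with a hard bottom, the first 5 mm flared by 45 degrees to 27 mm; the mount's top is 30 mm above this point
- bore1_mouth (a point): centre of the mouth of bore 1 (own x +0 mm from the middle one's) in the mount's front face, 85 mm above the ledge. Its frame is the mount's: the bore runs level along +y, 17 mm square, 125 mm deep with a hard bottom, the first 5 mm flared by 45 degrees to 27 mm; the mount's top is 30 mm above this point
- bore2_mouth (a point): centre of the mouth of bore 2 (own x +85 mm from the middle one's) in the mount's front face, 85 mm above the ledge. Its frame is the mount's: the bore runs level along +y, 17 mm square, 125 mm deep with a hard bottom, the first 5 mm flared by 45 degrees to 27 mm; the mount's top is 30 mm above this point
- barA_mid (a point): plain bronze bar, 14 x 14 x 185 mm, 280 g, the same at both ends; this point is its middle, its length lies along own y. Lies flat on the ledge at the start; may be absent. Fully home it stands out 60 mm from the mount and its middle lies 32.5 mm inside the mouth; it droops a few degrees in the bore when let go part way
- barB_mid (a point): plain bronze bar, 14 x 14 x 185 mm, 280 g, the same at both ends; this point is its middle, its length lies along own y. Lies flat on the ledge at the start; may be absent. Fully home it stands out 60 mm from the mount and its middle lies 32.5 mm inside the mouth; it droops a few degrees in the bore when let go part way
- barC_mid (a point): plain bronze bar, 14 x 14 x 185 mm, 280 g, the same at both ends; this point is its middle, its length lies along own y. Lies flat on the ledge at the start; may be absent. Fully home it stands out 60 mm from the mount and its middle lies 32.5 mm inside the mouth; it droops a few degrees in the bore when let go part way
- coilA_eye (a point): copper deflection coil: upright ring, outside 68 mm, eye 42 mm, 20 mm thick along own y (the eye's axis). This point is the centre of the eye, own z up; 40 mm above the underside of its flat black foot (48 along x, 44 along y, 7 mm high). On top a grey tab to hold it by, 24 along x, 12 along y, from 33 to 60 mm above this point. 160 g; stands on its foot on the ledge at the start; may be absent. Hung on a bar, its eye centre lies about 14 mm below the bore's height
- coilB_eye (a point): copper deflection coil: upright ring, outside 68 mm, eye 42 mm, 20 mm thick along own y (the eye's axis). This point is the centre of the eye, own z up; 40 mm above the underside of its flat black foot (48 along x, 44 along y, 7 mm high). On top a grey tab to hold it by, 24 along x, 12 along y, from 33 to 60 mm above this point. 160 g; stands on its foot on the ledge at the start; may be absent. Hung on a bar, its eye centre lies about 14 mm below the bore's height
- coilC_eye (a point): copper deflection coil: upright ring, outside 68 mm, eye 42 mm, 20 mm thick along own y (the eye's axis). This point is the centre of the eye, own z up; 40 mm above the underside of its flat black foot (48 along x, 44 along y, 7 mm high). On top a grey tab to hold it by, 24 along x, 12 along y, from 33 to 60 mm above this point. 160 g; stands on its foot on the ledge at the start; may be absent. Hung on a bar, its eye centre lies about 14 mm below the bore's height
- jar: amber glass jar with steel lid, 60 mm wide, 80 high, origin under its centre: a bystander
- knob: grey plastic knob, 40 mm wide, 22 high, origin under its centre: a bystander
- reel: orange flanged reel, 60 mm wide, 40 high, origin under its centre: a bystander
- carton: small cardboard carton 90 x 60 x 50 mm, origin under its centre: a bystander
- driver: screwdriver lying on the ledge, about crosswise to the robot: a bystander
Not all that is in view belongs to the job. What is shaped like the part that bears coilA_eye but green or purple is not meant. What is shaped like the part that bears barA_mid but green or purple is not meant.

How it is judged:
By the outcome, as a careful person would: the job done as asked, in the order asked, and still so for the second after the job is handed in, with the robot touching nothing.
Of barA, barB, barC only 2 to 3 are there at a start; the rules pass over those that are not, and their reading is None.
Of coilA, coilB, coilC only 2 to 2 are there at a start; the rules pass over those that are not, and their reading is None.
At some moment in a run one of barA, barB, barC may be knocked a few centimetres aside while the robot is not near it.
It also fails if it takes over 210 s, if anything falls off the work surface, if the arm or the gripper's body presses on something with over 40 N, if the wrist force passes 120 N, or if a joint passes its speed limit or range.

## Working session

There is one attempt and no reset: what is moved stays moved. The work goes in short steps, Python scripts to look and compute and a tool call to move; the robot and the scene stay as the last step left them, time stands still between calls to the robot, and variables do not carry over. Pictures are saved under pics/ and viewed, and the job is handed in when it is done.

Besides the shell and the picture viewer there is one more tool, called after ">>>" by a JSON object that holds its "api" and its "payload". servo_tool: Moves the arm, as the interface text tells. Its arguments: {"type":"object","properties":{"rows":{"type":"array"},"force":{"type":"number"}},"required":["rows"]}

```bash
ls; mkdir -p pics; python3 - <<'E'
from station import robot, eyes, order
import cv2, numpy as np
print(robot.state())
for n in ["scene","side","wrist"]:
    im=eyes.get_image(n); cv2.imwrite(f"pics/{n}0.png",im[:,:,::-1])
    print(n,eyes.camera_info(n))
E
```

```text
pics
{'time_s': 0.0, 'joints': array([-1.45975731e-01,  3.42725447e-01,  1.52502623e+00, -5.78726259e-06,
        1.27536064e+00, -1.46021375e-01]), 'joint_vel': array([-3.61301454e-05, -4.98917970e-04,  1.05071406e-03, -1.95108498e-03,
        3.30530860e-04, -5.12531842e-04]), 'joint_efforts': array([ 5.72253757e-04, -4.33677435e+01, -2.46005630e+01, -7.37992127e-05,
        7.83137977e-03, -1.18290802e-05]), 'position': array([5.24639812e-01, 8.63238889e-05, 2.52621287e-01]), 'ee_rot': array([ 7.07089842e-01,  7.07123312e-01, -4.55624219e-04, -6.08080371e-04]), 'wrist_force': array([-0.75857941, -0.70166172,  0.57833566]), 'moment': array([ 0.03494577, -0.02563114, -0.03009331]), 'gripper_width': 0.9975525440281}
scene {'fx': 421.61452703106585, 'fy': 421.61452703106585, 'cx': 272.4309727285063, 'cy': 203.152377372989, 'R': array([[ 8.80519137e-01,  4.74010572e-01,  1.62710990e-04],
       [ 2.59008458e-01, -4.80844982e-01, -8.37676980e-01],
       [-3.96989506e-01,  7.37632755e-01, -5.46165956e-01]]), 't': array([-0.42000244, -0.04628431,  1.27109531])}
side {'fx': 430.43874903937376, 'fy': 430.43874903937376, 'cx': 279.15745014851717, 'cy': 210.62995331910216, 'R': array([[ 0.716406  , -0.69765529, -0.00628825],
       [-0.45351974, -0.45882201, -0.76406951],
       [ 0.53017195,  0.55023582, -0.64510328]]), 't': array([-0.35247387,  0.27757494,  0.87609669])}
wrist {'fx': 325.19226210127806, 'fy': 325.19226210127806, 'cx': 278.8460748260187, 'cy': 216.66031168034942, 'R': array([[ 9.99999586e-01, -5.18866191e-04, -7.47734557e-04],
       [-2.90867968e-04, -9.60685733e-01,  2.77637962e-01],
       [-8.62394873e-04, -2.77637630e-01, -9.60685486e-01]]), 't': array([-0.52443119, -0.03630255,  0.37838909])}
```

View pics/scene0.png

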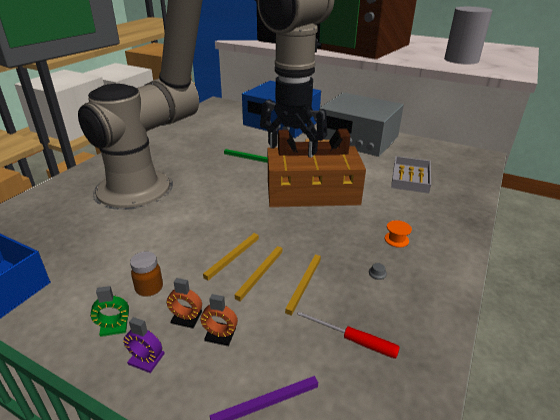

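View pics/side0.png

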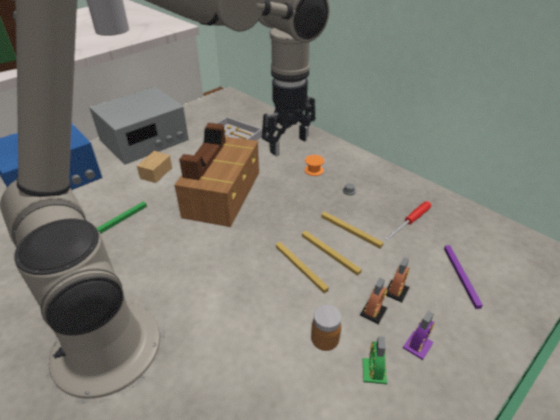

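View pics/wrist0.png

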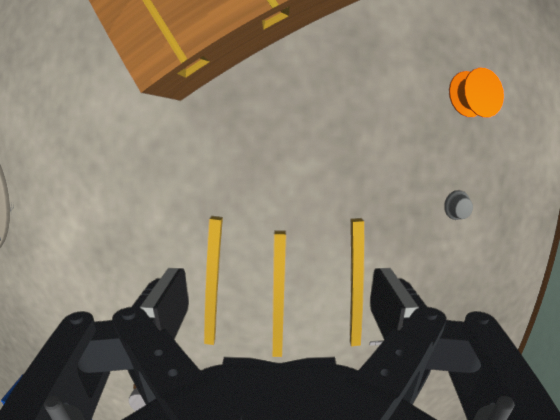

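```bash
cat > h.py <<'E'
from station import robot, eyes, order
import cv2, numpy as np
from scipy.optimize import least_squares
from scipy.spatial.transform import Rotation as Rn
FE={'wrist'}
def proj(c,X,n):
    X=np.atleast_2d(X); p=X@c['R'].T+c['t']
    if n in FE:
        r=np.hypot(p[:,0],p[:,1]); th=np.arctan2(r,p[:,2]); s=th/np.maximum(r,1e-12)
        return np.c_[c['cx']+c['fx']*p[:,0]*s, c['cy']+c['fy']*p[:,1]*s]
    return np.c_[c['cx']+c['fx']*p[:,0]/p[:,2], c['cy']+c['fy']*p[:,1]/p[:,2]]
def unproj(c,uv,n,z):
    uv=np.atleast_2d(uv).astype(float); a=(uv[:,0]-c['cx'])/c['fx']; b=(uv[:,1]-c['cy'])/c['fy']
    if n in FE:
        r=np.hypot(a,b); s=np.sin(r)/np.maximum(r,1e-12); d=np.c_[a*s,b*s,np.cos(r)]
    else: d=np.c_[a,b,np.ones_like(a)]
    d=d@c['R']; o=-c['R'].T@c['t']
    return o+d*((z-o[2])/d[:,2])[:,None]
def grab(n,fn=None):
    c=eyes.camera_info(n); im=eyes.get_image(n)
    if fn: cv2.imwrite(f'pics/{fn}.png',im[:,:,::-1])
    return im,c
def boxpts(sx,sy,sz,k=12):
    P=[];s=np.array([sx,sy,sz])/2
    for ax in range(3):
        for i in(-1,1):
            for j in(-1,1):
                for t in np.linspace(-1,1,k):
                    v=np.array([i,j],float); v=np.insert(v,ax,t); P.append(v*s)
    return np.array(P)
def place(P,x,y,z,yaw):
    c,s=np.cos(yaw),np.sin(yaw)
    return P@np.array([[c,-s,0],[s,c,0],[0,0,1]]).T+[x,y,z]
def hullfit(obs,P,z,x0):
    # obs: list of (cam,name,contour Nx2)
    def f(q):
        r=[]
        for c,n,ct in obs:
            h=cv2.convexHull(proj(c,place(P,q[0],q[1],z,q[2]),n).astype(np.float32))
            r+=[cv2.pointPolygonTest(h,(float(a),float(b)),True) for a,b in ct]
        return np.array(r)
    s=least_squares(f,x0,x_scale=[.01,.01,.05],diff_step=1e-4,loss='soft_l1')
    return s.x,np.sqrt(np.mean(f(s.x)**2))
def blobs(im,lo,hi,amin=150):
    hsv=cv2.cvtColor(im,cv2.COLOR_RGB2HSV); m=cv2.inRange(hsv,np.array(lo),np.array(hi))
    cs,_=cv2.findContours(m,cv2.RETR_EXTERNAL,cv2.CHAIN_APPROX_NONE)
    return m,[k[:,0,:] for k in cs if cv2.contourArea(k)>amin]
def st():
    s=robot.state(); print('t',round(s['time_s'],2),'p',s['position'].round(4),'F',s['wrist_force'].round(1),'w',round(s['gripper_width'],3),'rotmat z',Rn.from_quat(s['ee_rot']).as_matrix().round(3).tolist()); return s
BAR=boxpts(.014,.185,.014)
def bars(n='wrist',im=None,c=None,lo=(18,120,90),hi=(28,255,255)):
    if im is None: im,c=grab(n)
    m,bs=blobs(im,lo,hi); out=[]
    for b in bs:
        w=unproj(c,b,n,.007)[:,:2].astype(np.float32); (x,y),(a,l),an=cv2.minAreaRect(w)
        bp=cv2.boxPoints(((x,y),(a,l),an)); e=[bp[1]-bp[0],bp[2]-bp[1]]; e=max(e,key=np.linalg.norm)
        if e[1]<0:e=-e
        yaw=np.arctan2(-e[0],e[1])
        if not(.1<max(a,l)<.25) or min(a,l)>.035: continue
        # pixel outer boundary: contour pts are on inside px centers
        q,r=hullfit([(c,n,b.astype(float))],BAR,.007,[x,y,yaw]); out.append((q,r,max(a,l)))
    return out
E
python3 - <<'E'
from h import *
for n in ['wrist','scene','side']:
    print(n)
    for q,r,l in bars(n): print(q.round(4),'rms',r.round(2),round(l,3))
im=cv2.imread('pics/wrist0.png')[:,:,::-1]; print(im[290,278],im[280,212], im[20,275])
print(-eyes.camera_info('wrist')['R'].T@eyes.camera_info('wrist')['t'])
E
```

```text
wrist
[ 0.5232 -0.1506 -0.0224] rms 0.82 0.189
[ 0.6264 -0.1345  0.0855] rms 1.52 0.19
[ 0.4365 -0.1308 -0.1344] rms 1.07 0.191
[0.4188 0.1522 0.6101] rms 3.37 0.104
scene
[ 0.6253 -0.1293  0.0826] rms 0.75 0.198
[ 0.5232 -0.1413 -0.0181] rms 0.67 0.195
[ 0.4374 -0.1238 -0.1257] rms 0.6 0.193
side
[ 0.4389 -0.1253 -0.1614] rms 1.73 0.187
[ 0.5251 -0.142  -0.0333] rms 1.71 0.185
[ 0.6269 -0.1246  0.0653] rms 1.7 0.183
[208 166  50] [208 167  52] [184 148  47]
[0.52482891 0.06989566 0.37348505]
```

```bash
python3 - <<'E'
import cv2
a=cv2.imread('pics/scene0.png'); cv2.imwrite('pics/sz.png',cv2.resize(a[100:360,80:350],None,fx=2.2,fy=2.2,interpolation=cv2.INTER_CUBIC))
a=cv2.imread('pics/scene0.png'); cv2.imwrite('pics/sm.png',cv2.resize(a[110:220,240:400],None,fx=5,fy=5,interpolation=cv2.INTER_CUBIC))
a=cv2.imread('pics/side0.png'); cv2.imwrite('pics/sim.png',cv2.resize(a[110:240,160:290],None,fx=4.5,fy=4.5,interpolation=cv2.INTER_CUBIC))
E
```

```text
(no output)
```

View pics/sm.png

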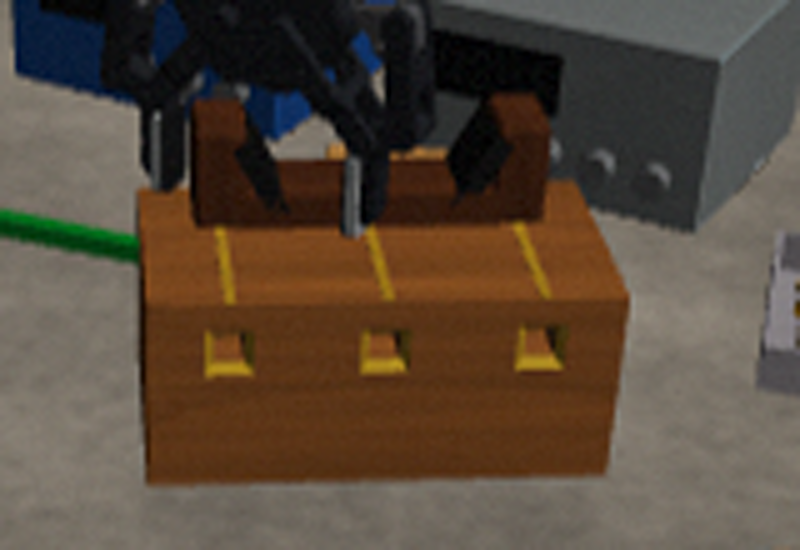

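View pics/sim.png

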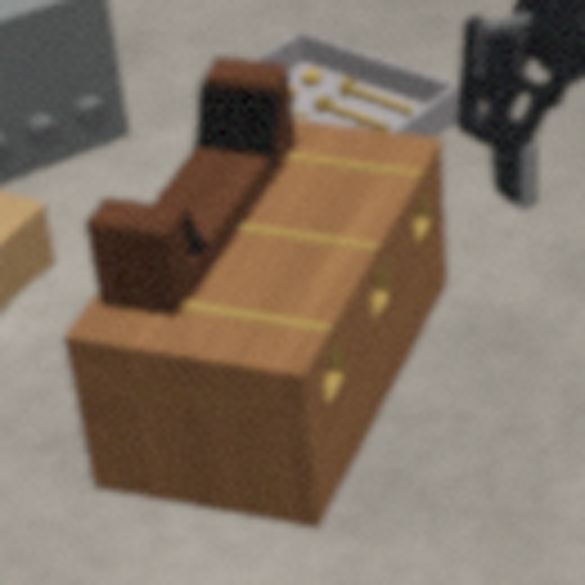

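```bash
cat > mt.py <<'E'
from h import *
def M(x,y,z): return [x,y,z]
S=[((146,305),(-130,-72.5,115)),((628,297),(130,-72.5,115)),((148,484),(-130,-72.5,0)),((606,474),(130,-72.5,0)),((574,185),(130,72.5,115)),((138,190),(-130,72.5,115))]
D=[((305,377),(-130,-72.5,115)),((318,524),(-130,-72.5,0)),((68,340),(-130,72.5,115)),((97,487),(-130,72.5,0)),((440,140),(130,-72.5,115)),((444,290),(130,-72.5,0))]
S=[(np.array(a)/5+[240,110]-.4,np.array(b)/1e3) for a,b in S]; D=[(np.array(a)/4.5+[160,110]-.4,np.array(b)/1e3) for a,b in D]
def fit(sets,z0=0):
    def f(q):
        r=[]
        for n,s in sets:
            c=eyes.camera_info(n); p=proj(c,place(np.array([b for a,b in s]),q[0],q[1],z0,q[2]),n); r.append((p-[a for a,b in s]).ravel())
        return np.concatenate(r)
    s=least_squares(f,[.5,.2,0]); return s.x,f(s.x).round(1)
if __name__=='__main__':
    print(fit([('scene',S)]));print(fit([('side',D)]));print(fit([('scene',S),('side',D)]))
E
python3 mt.py
```

```text
(array([0.48508513, 0.23186228, 0.5333413 ]), array([-0.1,  0.2,  0.4, -0. , -0.3,  0.4, -0.1,  0.4,  0.2, -1. , -0.1,
       -0.5]))
(array([0.4851856 , 0.2314082 , 0.54393761]), array([-0.1, -0.2,  0.7,  1.1, -0.7, -0.5, -0.3,  0.6,  0. , -0.1,  0.6,
       -1.4]))
(array([0.48525159, 0.23135688, 0.5401663 ]), array([ 0. ,  0.4,  0.5, -0.1, -0.2,  0.7,  0. ,  0.3,  0. , -1. , -0.3,
       -0.3, -0.3, -0.2,  0.5,  1.1, -0.8, -0.6, -0.4,  0.5,  0.2, -0.1,
        0.7, -1.3]))
```

>>> {"api": "servo_tool", "payload": {"rows": [[[0, -0.6, 0, 0, 0, 0, -1], [0, -0.6, 0, 0, 0, 0, -1], [0, -0.6, 0, 0, 0, 0, -1], [0, -0.6, 0, 0, 0, 0, -1], [0, 0, 0, 0, 0, 0, -1]]]}}

```text
time_s: 0.72
position: [0.525, -0.1246, 0.2531]
ee_rot: [0.708, 0.706, -0.001, 0.001]
wrist_force: [-0.1, 0.5, -0.0]
gripper_width: 1.005
```

```bash
python3 - <<'E'
from h import *
import mt
st()
im,c=grab('wrist','w1')
for q,r,l in bars('wrist',im,c): print(q.round(4),'rms',r.round(2),round(l,3))
for n in ['scene','side']:
    print(n)
    for q,r,l in bars(n,*grab(n,n+'1')): print(q.round(4),'rms',r.round(2),round(l,3))
E
```

```text
t 0.72 p [ 0.525  -0.1246  0.2531] F [-0.1  0.5 -0. ] w 1.005 rotmat z [[0.004, 1.0, 0.0], [1.0, -0.004, -0.002], [-0.002, 0.0, -1.0]]
[ 0.5233 -0.1481 -0.0222] rms 0.81 0.187
[ 0.6267 -0.1316  0.0832] rms 1.9 0.188
[ 0.4367 -0.1289 -0.1318] rms 1.23 0.188
scene
[ 0.6253 -0.1292  0.0821] rms 0.74 0.198
[ 0.5232 -0.1412 -0.0192] rms 0.65 0.195
[ 0.4374 -0.1238 -0.1258] rms 0.61 0.193
side
[ 0.4383 -0.124  -0.1518] rms 1.72 0.186
[ 0.5251 -0.1423 -0.0466] rms 1.7 0.185
[ 0.6271 -0.1257  0.0628] rms 1.69 0.183
```

View pics/w1.png

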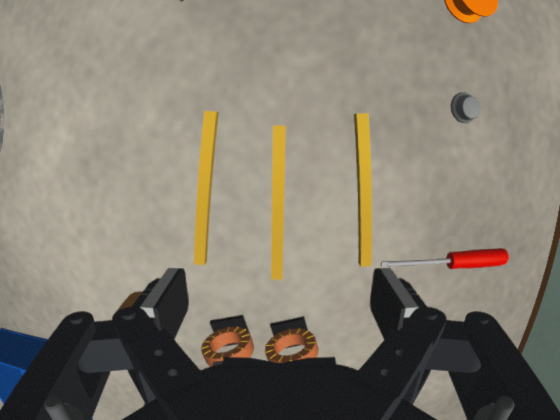

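```bash
python3 - <<'E'
from h import *
import mt
R=np.array([[ 9.99999586e-01, -5.18866191e-04, -7.47734557e-04],[-2.90867968e-04, -9.60685733e-01,  2.77637962e-01],[-8.62394873e-04, -2.77637630e-01, -9.60685486e-01]]);t=np.array([-0.52443119, -0.03630255,  0.37838909])
c=dict(eyes.camera_info('wrist'));c['R']=R;c['t']=t
im=cv2.imread('pics/wrist0.png')
for P in [(-130,-72.5,115),(-130,-72.5,0),(-85,-72.5,115),(0,-72.5,115),(-85,-72.5,85),(0,-72.5,85)]:
    p=proj(c,place(np.array([P])/1e3,.4852,.2314,0,.5402),'wrist')[0]; print(P,p.round(1)); cv2.circle(im,(int(p[0]),int(p[1])),2,(0,0,255),-1)
cv2.imwrite('pics/wm.png',cv2.resize(im[0:130,60:400],None,fx=2.3,fy=2.3,interpolation=cv2.INTER_CUBIC))
E
```

```text
(-130, -72.5, 115) [141.5  92.3]
(-130, -72.5, 0) [181.1 100.6]
(-85, -72.5, 115) [185.2  60.5]
(0, -72.5, 115) [276.2   5.8]
(-85, -72.5, 85) [194.5  66.6]
(0, -72.5, 85) [276.5  17.3]
```

View pics/wm.png

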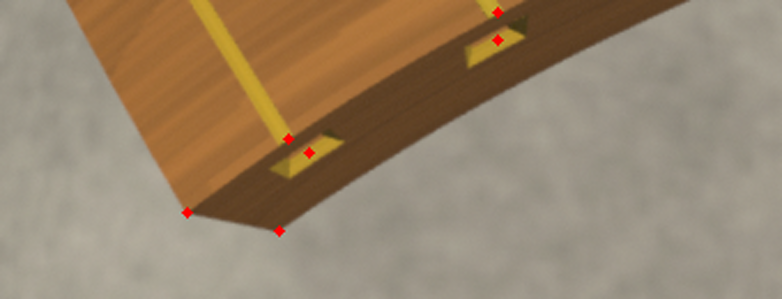

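```bash
python3 - <<'E'
from h import *
c=eyes.camera_info('wrist'); im=cv2.imread('pics/w1.png')
print(unproj(c,[(279,126),(277,279)],'wrist',.014))
for n in ['wrist','scene','side']:
    c=eyes.camera_info(n); im=cv2.imread(f'pics/{"w" if n=="wrist" else n}1.png')
    for q,col in [((.5233,-.1481,-.022),(0,0,255)),((.5232,-.1412,-.019),(255,0,0))]:
        h=cv2.convexHull(proj(c,place(BAR,q[0],q[1],.007,q[2]),n).astype(np.float32)).astype(int)
        cv2.polylines(im,[h],True,col,1)
    p=proj(c,[[.5233,-.145,.007]],n)[0].astype(int)
    cv2.imwrite(f'pics/o_{n}.png',cv2.resize(im[p[1]-90:p[1]+90,p[0]-60:p[0]+60],None,fx=3,fy=3,interpolation=0))
a=[cv2.imread(f'pics/o_{n}.png') for n in ['wrist','scene']]
cv2.imwrite('pics/o.png',np.hstack(a))
E
```

```text
[[ 0.52502097 -0.05078786  0.014     ]
 [ 0.52231143 -0.23385137  0.014     ]]
```

View pics/o.png

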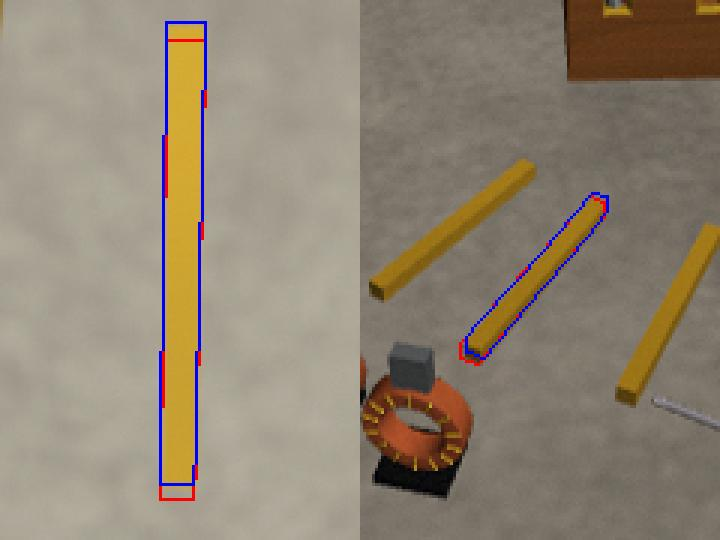

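```bash
python3 - <<'E'
import re
s=open('h.py').read()
i=s.index('def hullfit'); j=s.index('def blobs')
s=s[:i]+'''def hullfit(obs,P,z,x0):
    from scipy.optimize import minimize
    def f(q):
        r=[]
        for c,n,ct in obs:
            h=cv2.convexHull(proj(c,place(P,q[0],q[1],z,q[2]),n).astype(np.float32))
            r+=[cv2.pointPolygonTest(h,(float(a),float(b)),True)-.5 for a,b in ct]
        return np.mean(np.square(r))
    x0=np.array(x0); S=x0+np.array([[0,0,0],[.006,0,0],[0,.006,0],[0,0,.05]])
    s=minimize(f,x0,method='Nelder-Mead',options=dict(initial_simplex=S,xatol=1e-5,fatol=1e-4,maxiter=300))
    return s.x,np.sqrt(s.fun)
'''+s[j:]
open('h.py','w').write(s)
E
python3 - <<'E'
from h import *
st()
for n in ['wrist','scene','side']:
    print(n)
    for q,r,l in bars(n): print(q.round(4),'rms',r.round(2),round(l,3))
E
```

```text
t 0.87 p [ 0.5249 -0.1198  0.2532] F [-0.6  0.4  0.1] w 0.998 rotmat z [[0.001, 1.0, -0.0], [1.0, -0.001, 0.001], [0.001, -0.0, -1.0]]
wrist
[ 0.5233 -0.1474 -0.0212] rms 0.35 0.188
[ 0.6268 -0.1317  0.0812] rms 1.42 0.188
[ 0.4366 -0.1287 -0.1305] rms 0.79 0.188
scene
[ 0.6252 -0.1287  0.0779] rms 0.58 0.198
[ 0.5232 -0.1417 -0.0207] rms 0.48 0.195
[ 0.4375 -0.1239 -0.1278] rms 0.39 0.193
side
[ 0.4383 -0.1277 -0.1372] rms 1.22 0.187
[ 0.5245 -0.1451 -0.0249] rms 1.21 0.185
[ 0.6268 -0.1291  0.0785] rms 1.23 0.183
```

```bash
python3 - <<'E'
from h import *
st()
for n in ['wrist','scene','side']:
    im,c=grab(n,n+'2')
    for v in (90,60,40):
        print(n,v)
        for q,r,l in bars(n,im,c,lo=(14,100,v),hi=(30,255,255)): print(q.round(4),'rms',r.round(2),round(l,3))
    for q,col in [((.5233,-.1474,-.021),(0,0,255)),((.5232,-.1417,-.0207),(255,0,0))]:
        h=cv2.convexHull(proj(c,place(BAR,q[0],q[1],.007,q[2]),n).astype(np.float32)).astype(int)
        im=im.copy();cv2.polylines(im,[h],True,col[::-1],1)
    p=proj(c,[[.5233,-.145,.007]],n)[0].astype(int)
    cv2.imwrite(f'pics/o_{n}.png',cv2.resize(im[p[1]-90:p[1]+90,p[0]-40:p[0]+40,::-1],None,fx=3,fy=3,interpolation=0))
a=[cv2.imread(f'pics/o_{n}.png') for n in ['wrist','scene','side']]
cv2.imwrite('pics/o.png',np.hstack(a))
E
```

```text
t 1.02 p [ 0.525  -0.1189  0.2533] F [ 0.   0.5 -0.6] w 1.0 rotmat z [[-0.001, 1.0, 0.0], [1.0, 0.001, 0.0], [0.0, 0.0, -1.0]]
wrist 90
[ 0.5232 -0.1474 -0.0212] rms 0.3 0.187
[ 0.6268 -0.1314  0.0781] rms 1.3 0.188
[ 0.4366 -0.1287 -0.1311] rms 0.62 0.189
wrist 60
[ 0.5232 -0.1474 -0.0212] rms 0.3 0.187
[ 0.6262 -0.1314  0.0789] rms 0.89 0.188
[ 0.4366 -0.1287 -0.1311] rms 0.62 0.189
wrist 40
[ 0.5232 -0.1474 -0.0212] rms 0.3 0.187
[ 0.6262 -0.1314  0.0789] rms 0.89 0.188
[ 0.4366 -0.1287 -0.1311] rms 0.62 0.189
scene 90
[ 0.6252 -0.1288  0.0776] rms 0.59 0.199
[ 0.5234 -0.142  -0.0218] rms 0.5 0.195
[ 0.4376 -0.1243 -0.1278] rms 0.43 0.196
scene 60
[ 0.6254 -0.1309  0.0789] rms 0.34 0.199
[ 0.5234 -0.1459 -0.0225] rms 0.31 0.197
[ 0.4372 -0.1276 -0.1312] rms 0.29 0.196
scene 40
[ 0.6254 -0.1309  0.0789] rms 0.34 0.199
[ 0.5234 -0.1459 -0.0225] rms 0.31 0.197
[ 0.4372 -0.1276 -0.1312] rms 0.29 0.196
side 90
[ 0.4387 -0.1274 -0.1324] rms 0.75 0.19
[ 0.5249 -0.1468 -0.027 ] rms 0.75 0.188
[ 0.6273 -0.1304  0.0762] rms 0.74 0.186
side 60
[ 0.4387 -0.1274 -0.1324] rms 0.75 0.19
[ 0.5249 -0.1468 -0.027 ] rms 0.75 0.188
[ 0.6273 -0.1304  0.0762] rms 0.74 0.186
side 40
[ 0.4387 -0.1274 -0.1324] rms 0.75 0.19
[ 0.5249 -0.1468 -0.027 ] rms 0.75 0.188
[ 0.6273 -0.1304  0.0762] rms 0.74 0.186
```

View pics/o.png

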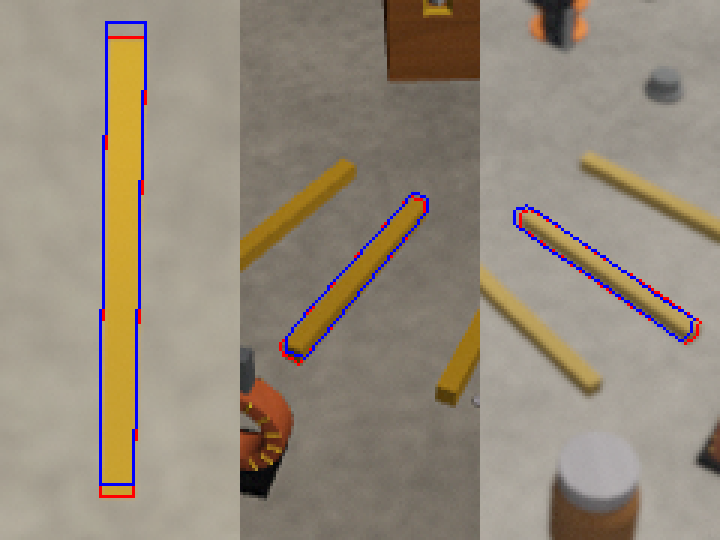

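```bash
sed -i 's/lo=(18,120,90),hi=(28,255,255)/lo=(14,100,60),hi=(30,255,255)/' h.py; cat >> h.py <<'E'
def to(x,y,z,yaw,q=0,p=0):
    s=robot.state(); R0=Rn.from_quat(s['ee_rot']); Rt=Rn.from_euler('z',yaw)*Rn.from_matrix([[0,1,0],[1,0,0],[0,0,-1]])
    d=(np.array([x,y,z])-s['position'])/.05; r=(Rt*R0.inv()).as_rotvec()/.1
    print('t',round(s['time_s'],2),'p',s['position'].round(4),'F',s['wrist_force'].round(1),'w',round(s['gripper_width'],3),'\n shares d',d.round(2),'r',r.round(2),'rows',round(max(np.linalg.norm(d)/.83,np.linalg.norm(r)/1.2),1))
MX,MY,MYAW=.4852,.2314,.5402
def bore(i,out,side=0):
    "world xy of a point 'out' metres in front of mouth of bore i"
    return place(np.array([[-.085+.085*i+side,-.0725-out,0]]),MX,MY,0,MYAW)[0,:2]
E
python3 -c "
from h import *
to(.437,-.128,.12,-.131)
for i in range(3): print(bore(i,0),bore(i,.11))"
```

```text
t 1.17 p [ 0.5251 -0.1191  0.2534] F [ 0.2  0.1 -0.5] w 1.0 
 shares d [-1.76 -0.18 -2.67] r [ 0.    0.   -1.32] rows 3.9
[0.4495908  0.12550744] [0.50616463 0.0311708 ]
[0.5224873  0.16922358] [0.57906112 0.07488693]
[0.59538379 0.21293972] [0.65195762 0.11860307]
```

>>> {"api": "servo_tool", "payload": {"rows": [[[-0.44, -0.045, -0.66, 0, 0, -0.33, -1], [-0.44, -0.045, -0.66, 0, 0, -0.33, -1], [-0.44, -0.045, -0.66, 0, 0, -0.33, -1], [-0.44, -0.045, -0.66, 0, 0, -0.33, -1], [0, 0, 0, 0, 0, 0, -1]]]}}

```text
time_s: 1.58
position: [0.4291, -0.1259, 0.1157]
ee_rot: [0.753, 0.658, -0.003, -0.007]
wrist_force: [-0.8, 1.2, -0.5]
gripper_width: 1.002
```

```bash
python3 - <<'E'
from h import *
im,c=grab('wrist','w3')
to(.437,-.128,.024,-.131)
for n in ['scene','side']:
  for q,r,l in bars(n): print(q.round(4),'rms',r.round(2),round(l,3))
E
```

```text
t 1.63 p [ 0.4331 -0.1273  0.1186] F [ 0.7 -0.1 -0.5] w 1.001 
 shares d [ 0.08 -0.01 -1.89] r [-0.04 -0.08  0.02] rows 2.3
[ 0.6255 -0.1311  0.0794] rms 0.34 0.199
[ 0.5234 -0.1459 -0.0225] rms 0.31 0.197
[ 0.4372 -0.1276 -0.1312] rms 0.29 0.196
[ 0.4389 -0.1275 -0.1367] rms 0.75 0.19
[ 0.5249 -0.1468 -0.0265] rms 0.78 0.189
[ 0.6275 -0.1313  0.0762] rms 0.82 0.183
```

View pics/w3.png

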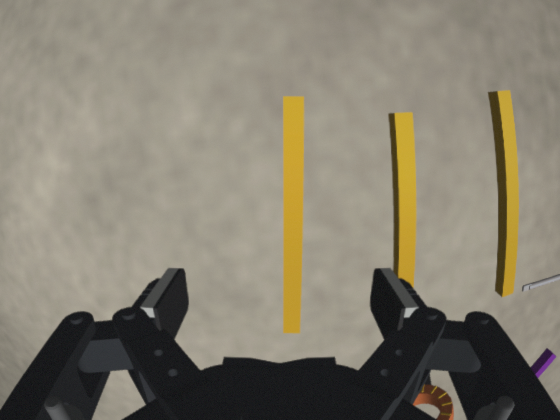

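>>> {"api": "servo_tool", "payload": {"rows": [[[0, 0, -0.7, 0, 0, 0, -1], [0, 0, -0.55, 0, 0, 0, -1], [0, 0, -0.3, 0, 0, 0, -1], [0, 0, -0.15, 0, 0, 0, -1], [0, 0, -0.05, 0, 0, 0, -1]]]}}

```text
time_s: 2.15
position: [0.4383, -0.1292, 0.0338]
ee_rot: [0.752, 0.659, 0.0, 0.001]
wrist_force: [0.5, -0.6, 1.2]
gripper_width: 1.0
```

```bash
python3 - <<'E'
from h import *
im,c=grab('wrist','w4')
to(.437,-.128,.024,-.131)
E
```

```text
t 2.2 p [ 0.4383 -0.1292  0.0341] F [-0.9 -0.5 -0.5] w 0.998 
 shares d [-0.03  0.02 -0.2 ] r [0.01 0.01 0.  ] rows 0.2
```

View pics/w4.png

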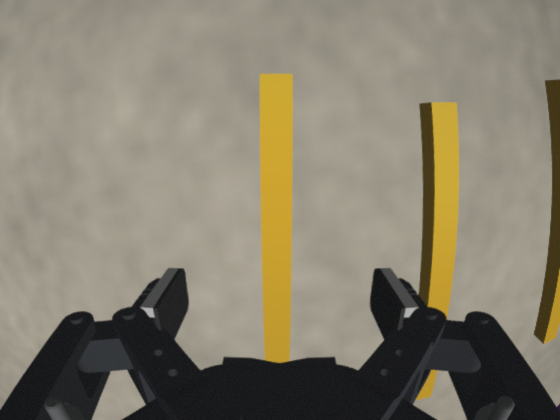

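>>> {"api": "servo_tool", "payload": {"rows": [[[-0.02, 0.02, -0.12, 0, 0, 0, -1], [0, 0, -0.08, 0, 0, 0, -1], [0, 0, 0, 0, 0, 0, 1], [0, 0, 0, 0, 0, 0, 1], [0, 0, 0, 0, 0, 0, 1]]], "force": 70}}

```text
time_s: 2.62
position: [0.4363, -0.1281, 0.0242]
ee_rot: [0.752, 0.659, 0.0, 0.0]
wrist_force: [0.3, 0.5, 0.2]
gripper_width: 0.604
```

>>> {"api": "servo_tool", "payload": {"rows": [[[0, 0, 0, 0, 0, 0, 1], [0, 0, 0, 0, 0, 0, 1], [0, 0, 0, 0, 0, 0, 1]]]}}

```text
time_s: 2.87
position: [0.4362, -0.1281, 0.0241]
ee_rot: [0.752, 0.659, 0.0, 0.0]
wrist_force: [-4.9, 1.0, 31.8]
gripper_width: 0.148
```

>>> {"api": "servo_tool", "payload": {"rows": [[[0, 0, 0.06, 0, 0, 0, 1], [0, 0, 0.1, 0, 0, 0, 1], [0, 0, 0.4, 0, 0, 0, 1], [0, 0, 0.6, 0, 0, 0, 1], [0, 0, 0, 0, 0, 0, 1]]]}}

```text
time_s: 3.28
position: [0.4381, -0.1289, 0.0858]
ee_rot: [0.752, 0.659, 0.001, 0.003]
wrist_force: [1.3, 0.8, -2.0]
gripper_width: 0.14
```

```bash
python3 - <<'E'
from h import *
im,c=grab('wrist','w5'); grab('side','s5'); grab('scene','c5')
x,y=bore(0,.12); to(x,y,.16,MYAW)
a=cv2.imread('pics/s5.png')[170:330,220:400];b=cv2.imread('pics/c5.png')[180:340,170:350]
cv2.imwrite('pics/v5.png',np.hstack([cv2.resize(k,None,fx=2.2,fy=2.2) for k in (a,b)]))
E
```

```text
t 3.43 p [ 0.4358 -0.1278  0.0818] F [-0.3  0.  -3.1] w 0.138 
 shares d [1.51 3.01 1.56] r [0.   0.   6.72] rows 5.6
```

View pics/v5.png

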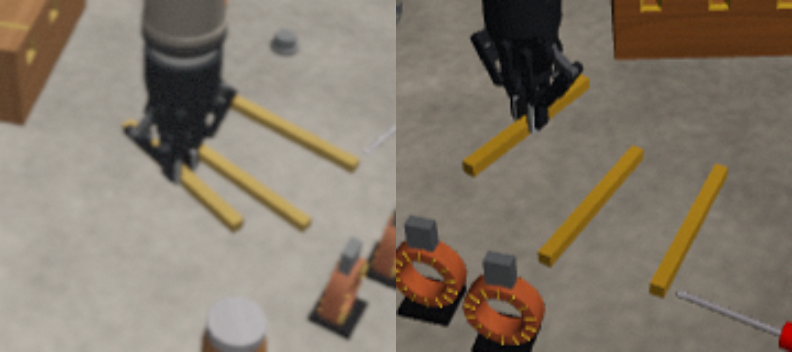

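View pics/w5.png

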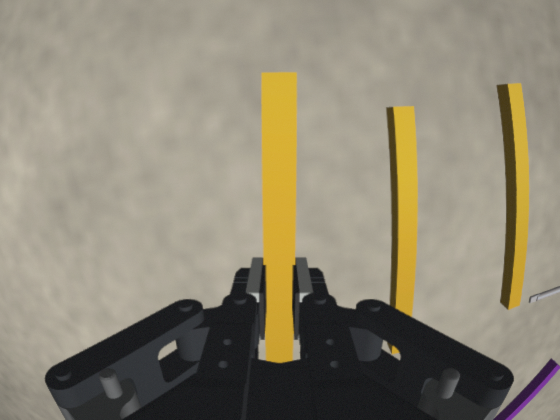

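>>> {"api": "servo_tool", "payload": {"rows": [[[0.15, 0.3, 0.05, 0, 0, 0.6, 1], [0.2, 0.4, 0.05, 0, 0, 0.9, 1], [0.2, 0.4, 0.05, 0, 0, 0.9, 1], [0.2, 0.4, 0.05, 0, 0, 0.9, 1], [0.2, 0.4, 0.05, 0, 0, 0.9, 1]]]}}

```text
time_s: 3.85
position: [0.4829, -0.0319, 0.093]
ee_rot: [0.597, 0.802, -0.001, -0.001]
wrist_force: [0.9, 0.0, -3.0]
gripper_width: 0.137
```

>>> {"api": "servo_tool", "payload": {"rows": [[[0.2, 0.4, 0.05, 0, 0, 0.9, 1], [0.2, 0.4, 0.05, 0, 0, 0.9, 1], [0.1, 0.2, 0.03, 0, 0, 0.5, 1], [0.06, 0.11, 0.03, 0, 0, 0.22, 1], [0, 0, 0, 0, 0, 0, 1]]]}}

```text
time_s: 4.27
position: [0.5113, 0.0235, 0.1013]
ee_rot: [0.492, 0.87, -0.0, -0.001]
wrist_force: [0.6, -0.1, -2.2]
gripper_width: 0.138
```

```bash
python3 - <<'E'
from h import *
im,c=grab('wrist','w6'); grab('side','s6'); grab('scene','c6')
x,y=bore(0,.12); to(x,y,.102,MYAW)
a=cv2.imread('pics/s6.png')[100:280,140:320];b=cv2.imread('pics/c6.png')[100:280,220:400]
cv2.imwrite('pics/v6.png',np.hstack([cv2.resize(k,None,fx=2.2,fy=2.2) for k in (a,b)]))
E
```

```text
t 4.42 p [0.5108 0.0219 0.1016] F [ 0.7 -0.3 -1.4] w 0.142 
 shares d [0.01 0.01 0.01] r [ 0.   -0.02  0.02] rows 0.0
```

View pics/v6.png

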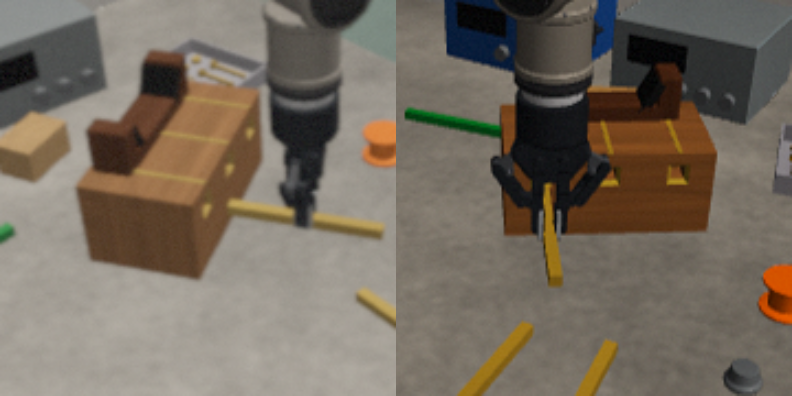

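View pics/w6.png

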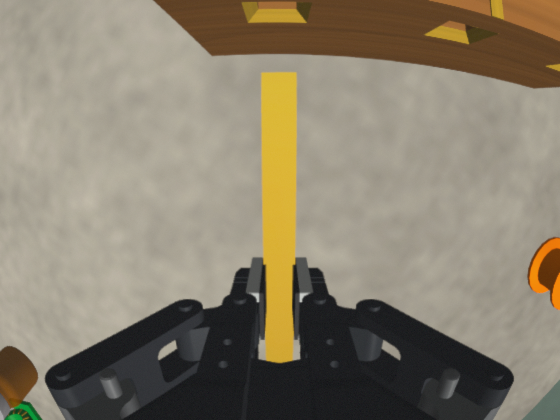

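>>> {"api": "servo_tool", "payload": {"rows": [[[-0.114, 0.162, 0, 0, 0, 0, 1], [-0.12, 0.2, 0, 0, 0, 0, 1], [-0.12, 0.2, 0, 0, 0, 0, 1], [-0.082, 0.137, 0, 0, 0, 0, 1], [-0.04, 0.067, 0, 0, 0, 0, 1]]]}}

```text
time_s: 4.83
position: [0.4865, 0.0622, 0.1024]
ee_rot: [0.492, 0.87, -0.0, -0.0]
wrist_force: [0.3, -0.4, -2.2]
gripper_width: 0.134
```

```bash
python3 - <<'E'
from h import *
im,c=grab('wrist','w7'); grab('side','s7'); grab('scene','c7')
x,y=bore(0,.02,-.0008); to(x,y,.102,MYAW)
a=cv2.imread('pics/s7.png')[100:280,140:320];b=cv2.imread('pics/c7.png')[100:280,220:400]
cv2.imwrite('pics/v7.png',np.hstack([cv2.resize(k,None,fx=2.2,fy=2.2) for k in (a,b)]))
E
```

```text
t 4.98 p [0.4877 0.0612 0.1025] F [ 0.5  0.3 -1.9] w 0.14 
 shares d [-0.57  0.93 -0.01] r [ 0.    0.01 -0.01] rows 1.3
```

View pics/w7.png

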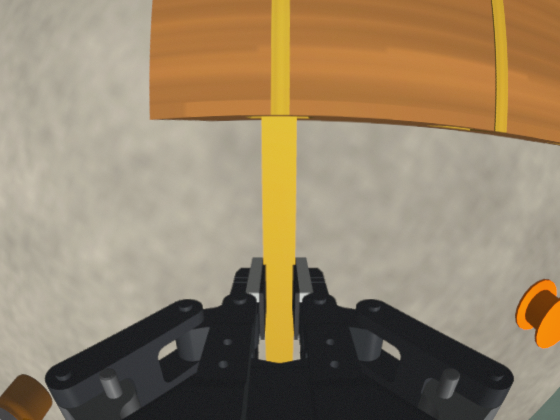

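>>> {"api": "servo_tool", "payload": {"rows": [[[-0.12, 0.2, 0, 0, 0, 0, 1], [-0.14, 0.235, 0, 0, 0, 0, 1], [-0.14, 0.235, 0, 0, 0, 0, 1], [-0.1, 0.16, 0, 0, 0, 0, 1], [-0.06, 0.1, 0, 0, 0, 0, 1]]]}}

```text
time_s: 5.4
position: [0.4586, 0.1086, 0.1023]
ee_rot: [0.492, 0.87, -0.0, -0.0]
wrist_force: [-0.7, 0.5, -0.2]
gripper_width: 0.137
```

```bash
python3 - <<'E'
from h import *
im,c=grab('wrist','w8'); 
x,y=bore(0,.02,-.0008); to(x,y,.102,MYAW)
E
```

```text
t 5.45 p [0.4584 0.109  0.1023] F [-0.9  1.5 -3.1] w 0.142 
 shares d [ 0.02 -0.02 -0.01] r [-0.   -0.01 -0.01] rows 0.0
```

View pics/w8.png

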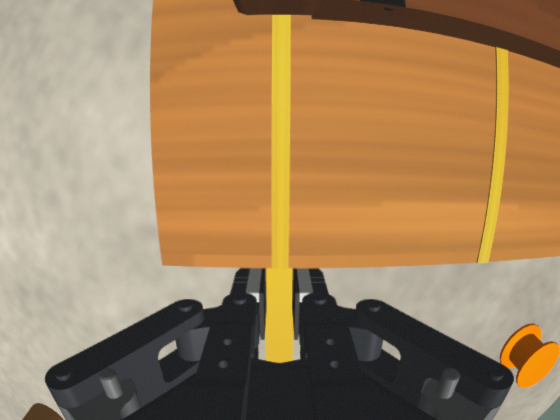

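>>> {"api": "servo_tool", "payload": {"rows": [[[0, 0, 0, 0, 0, 0, -0.2], [0, 0, 0, 0, 0, 0, -0.2], [0, 0, 0, 0, 0, 0, -0.2], [0, 0, 0, 0, 0, 0, -0.2]]]}}

```text
time_s: 5.78
position: [0.4602, 0.107, 0.1025]
ee_rot: [0.493, 0.87, 0.0, 0.0]
wrist_force: [-0.1, -0.3, -0.3]
gripper_width: 0.601
```

>>> {"api": "servo_tool", "payload": {"rows": [[[0.1, -0.17, 0, 0, 0, 0, -0.2], [0.19, -0.31, -0.02, 0, 0, 0, -0.2], [0.19, -0.31, -0.02, 0, 0, 0, -0.2], [0.13, -0.22, -0.02, 0, 0, 0, -0.2], [0.06, -0.1, 0, 0, 0, 0, -0.2]]]}}

```text
time_s: 6.2
position: [0.4944, 0.0499, 0.0992]
ee_rot: [0.494, 0.87, 0.0, 0.0]
wrist_force: [-0.2, 0.2, 0.2]
gripper_width: 0.602
```

```bash
python3 - <<'E'
from h import *
im,c=grab('wrist','w9'); grab('side','s9'); grab('scene','c9')
x,y=bore(0,.085,-.0008); to(x,y,.099,MYAW)
a=cv2.imread('pics/s9.png')[100:280,140:320];b=cv2.imread('pics/c9.png')[100:280,220:400]
cv2.imwrite('pics/v9.png',np.hstack([cv2.resize(k,None,fx=2.2,fy=2.2) for k in (a,b)]))
E
```

```text
t 6.35 p [0.4931 0.0514 0.0991] F [0.2 0.5 0.6] w 0.6 
 shares d [-0.01  0.02 -0.  ] r [-0.   -0.01  0.02] rows 0.0
```

View pics/w9.png

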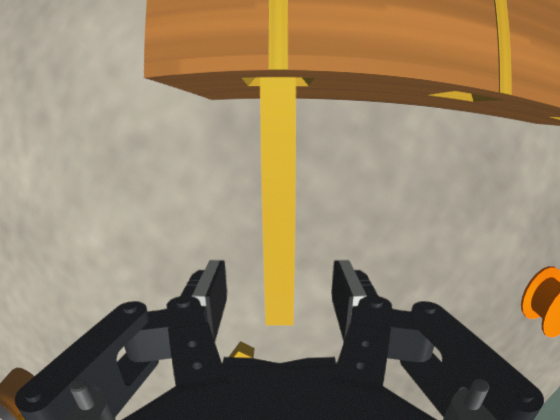

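View pics/v9.png

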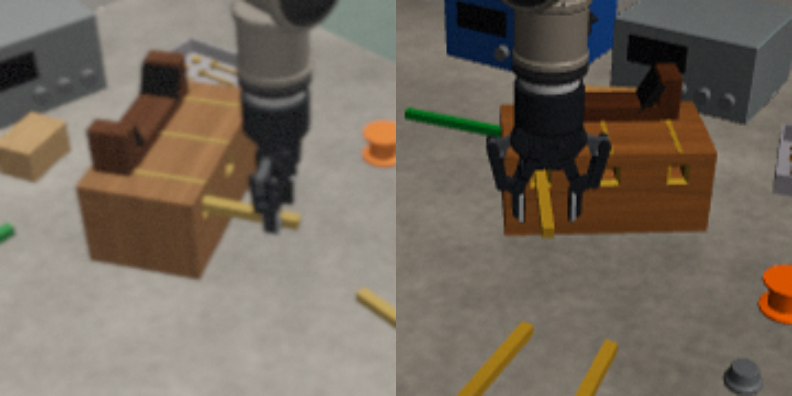

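>>> {"api": "servo_tool", "payload": {"rows": [[[0, 0, 0, 0, 0, 0, 1], [0, 0, 0, 0, 0, 0, 1], [0, 0, 0, 0, 0, 0, 1], [0, 0, 0, 0, 0, 0, 1], [0, 0, 0, 0, 0, 0, 1]]], "force": 70}}

```text
time_s: 6.77
position: [0.4929, 0.0523, 0.0995]
ee_rot: [0.493, 0.87, 0.0, -0.0]
wrist_force: [-1.5, 1.7, 1.2]
gripper_width: 0.134
```

>>> {"api": "servo_tool", "payload": {"rows": [[[0, 0, 0.03, -0.12, -0.07, 0, 1], [0, 0, 0.04, -0.13, -0.08, 0, 1], [0, 0, 0.03, -0.13, -0.08, 0, 1], [0, 0, 0, 0, 0, 0, 1]]]}}

```text
time_s: 7.1
position: [0.4931, 0.0521, 0.1046]
ee_rot: [0.492, 0.87, -0.011, 0.02]
wrist_force: [0.0, 0.5, -1.3]
gripper_width: 0.136
```

```bash
python3 - <<'E'
from h import *
im,c=grab('wrist','w10')
x,y=bore(0,.035,-.0008); to(x,y,.104,MYAW)
E
```

```text
t 7.15 p [0.4932 0.0521 0.1045] F [ 0.2  0.4 -1.9] w 0.133 
 shares d [-0.53  0.86 -0.01] r [ 0.38  0.24 -0.01] rows 1.2
```

View pics/w10.png

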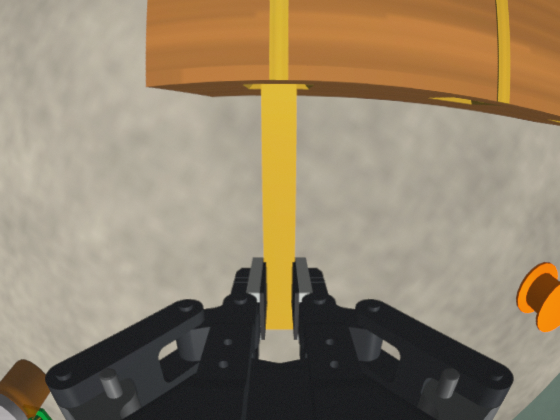

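>>> {"api": "servo_tool", "payload": {"rows": [[[-0.1, 0.17, 0, 0, 0, 0, 1], [-0.12, 0.2, 0, 0, 0, 0, 1], [-0.12, 0.2, 0, 0, 0, 0, 1], [-0.08, 0.135, 0, 0, 0, 0, 1], [-0.04, 0.067, 0, 0, 0, 0, 1]]]}}

```text
time_s: 7.57
position: [0.4691, 0.0918, 0.1043]
ee_rot: [0.492, 0.87, -0.011, 0.019]
wrist_force: [0.6, 0.3, -2.2]
gripper_width: 0.134
```

>>> {"api": "servo_tool", "payload": {"rows": [[[-0.03, 0.05, 0, 0, 0, 0, 1], [-0.03, 0.05, 0, 0, 0, 0, 1], [-0.02, 0.034, 0, 0, 0, 0, 1], [0, 0, 0, 0, 0, 0, 1]]]}}

```text
time_s: 7.9
position: [0.4661, 0.0973, 0.1043]
ee_rot: [0.493, 0.87, -0.011, 0.019]
wrist_force: [0.1, 0.3, -1.3]
gripper_width: 0.135
```

```bash
python3 - <<'E'
from h import *
im,c=grab('wrist','w11')
x,y=bore(0,.035,-.0008); to(x,y,.104,MYAW)
E
```

```text
t 7.95 p [0.4662 0.0971 0.1043] F [ 0.7 -0.2 -2.3] w 0.138 
 shares d [ 0.01 -0.04 -0.01] r [0.38 0.23 0.  ] rows 0.4
```

View pics/w11.png

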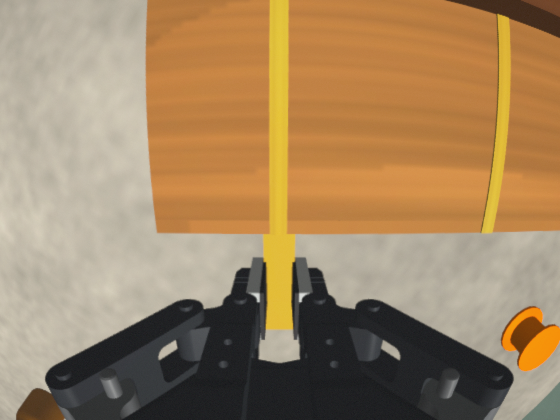

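>>> {"api": "servo_tool", "payload": {"rows": [[[-0.02, 0.034, 0, 0, 0, 0, 1], [-0.02, 0.034, 0, 0, 0, 0, 1], [0, 0, 0, 0, 0, 0, 1]]]}}

```text
time_s: 8.2
position: [0.4657, 0.0995, 0.1048]
ee_rot: [0.492, 0.87, -0.011, 0.021]
wrist_force: [4.6, -5.9, -1.1]
gripper_width: 0.135
```

>>> {"api": "servo_tool", "payload": {"rows": [[[-0.02, 0.034, 0, 0, 0, 0, 1], [-0.01, 0.017, 0, 0, 0, 0, 1], [0, 0, 0, 0, 0, 0, 1]]]}}

```text
time_s: 8.45
position: [0.4662, 0.1001, 0.1055]
ee_rot: [0.492, 0.87, -0.011, 0.024]
wrist_force: [8.1, -18.2, -1.5]
gripper_width: 0.134
```

>>> {"api": "servo_tool", "payload": {"rows": [[[0, 0, 0, 0, 0, 0, -0.2], [0, 0, 0, 0, 0, 0, -0.2], [0, 0, 0, 0, 0, 0, -0.2], [0, 0, 0, 0, 0, 0, -0.2]]]}}

```text
time_s: 8.78
position: [0.4625, 0.1032, 0.1043]
ee_rot: [0.493, 0.87, -0.011, 0.019]
wrist_force: [0.4, -0.3, -0.6]
gripper_width: 0.602
```

>>> {"api": "servo_tool", "payload": {"rows": [[[0.15, -0.25, 0, 0, 0, 0, -0.2], [0.25, -0.42, 0, 0.19, 0.12, 0, -0.2], [0.25, -0.42, 0.1, 0.19, 0.12, 0, -0.2], [0.2, -0.3, 0.3, 0, 0, 0, -0.5], [0.1, -0.15, 0.3, 0, 0, 0, -1]]]}}

```text
time_s: 9.2
position: [0.511, 0.0244, 0.1393]
ee_rot: [0.494, 0.87, -0.0, -0.001]
wrist_force: [0.3, 0.3, -0.2]
gripper_width: 0.859
```

```bash
python3 - <<'E'
from h import *
im,c=grab('wrist','w12'); S=grab('side','s12'); C=grab('scene','c12')
for n,k in (('scene',C),('side',S)):
  for q,r,l in bars(n,*k): print(q.round(4),'rms',r.round(2),round(l,3))
to(.5235,-.146,.12,-.022)
a=cv2.imread('pics/s12.png')[100:280,140:320];b=cv2.imread('pics/c12.png')[100:280,220:400]
cv2.imwrite('pics/v12.png',np.hstack([cv2.resize(k,None,fx=2.2,fy=2.2) for k in (a,b)]))
E
```

```text
[ 0.6255 -0.1311  0.0794] rms 0.34 0.199
[ 0.5233 -0.1461 -0.0234] rms 0.31 0.197
[ 0.525  -0.1468 -0.0271] rms 0.72 0.189
[ 0.6273 -0.1304  0.0772] rms 0.77 0.188
t 9.35 p [0.5108 0.0259 0.1398] F [-0.4  0.8  0.3] w 0.998 
 shares d [ 0.25 -3.44 -0.4 ] r [ 0.    0.01 -5.61] rows 4.7
```

View pics/w12.png

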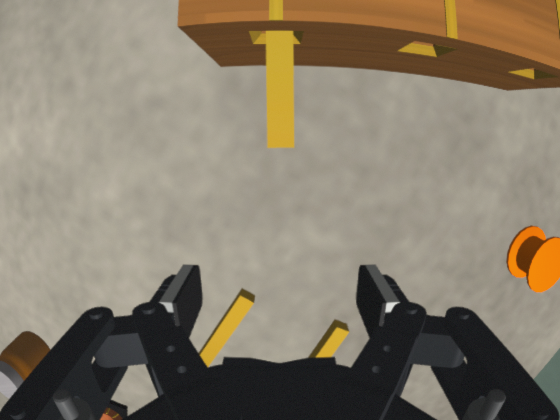

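View pics/v12.png

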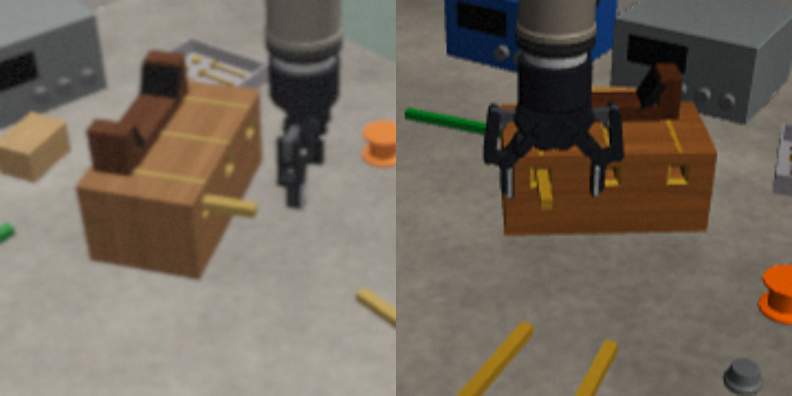

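```bash
cat >> h.py <<'E'
def outof(p,i):
    c,s=np.cos(MYAW),np.sin(MYAW); d=np.array(p[:2])-[MX,MY]; return (-( -s*d[0]+c*d[1])-.0725, c*d[0]+s*d[1]-(-.085+.085*i))
E
python3 - <<'E'
from h import *
c=eyes.camera_info('wrist')
print(outof(unproj(c,[(281,148)],'wrist',.0905)[0],0))
E
```

```text
(np.float64(0.05887097990045333), np.float64(0.0019706182573492464))
```

>>> {"api": "servo_tool", "payload": {"rows": [[[0.04, -0.5, 0, 0, 0, -0.8, -1], [0.04, -0.7, 0, 0, 0, -1, -1], [0.04, -0.7, -0.1, 0, 0, -1, -1], [0.04, -0.7, -0.1, 0, 0, -1, -1], [0.04, -0.5, -0.1, 0, 0, -1, -1]]]}}

```text
time_s: 9.77
position: [0.5194, -0.13, 0.1231]
ee_rot: [0.687, 0.726, -0.0, -0.001]
wrist_force: [0.7, 0.4, -0.2]
gripper_width: 1.001
```

>>> {"api": "servo_tool", "payload": {"rows": [[[0.04, -0.24, -0.1, 0, 0, -0.5, -1], [0.01, -0.1, 0, 0, 0, -0.31, -1], [0, 0, 0, 0, 0, 0, -1]]]}}

```text
time_s: 10.02
position: [0.522, -0.1456, 0.1182]
ee_rot: [0.715, 0.699, -0.0, -0.002]
wrist_force: [-0.3, -0.0, -0.3]
gripper_width: 0.996
```

```bash
python3 - <<'E'
from h import *
im,c=grab('wrist','w13')
for n in ['scene','side']:
  for q,r,l in bars(n): print(q.round(4),'rms',r.round(2),round(l,3))
for q,r,l in bars('wrist',im,c): print('w',q.round(4),'rms',r.round(2),round(l,3))
to(.5236,-.1465,.0265,-.023)
E
```

```text
[ 0.6254 -0.1308  0.0789] rms 0.34 0.199
[ 0.5234 -0.1459 -0.0224] rms 0.31 0.197
[ 0.5249 -0.1468 -0.0266] rms 0.76 0.188
[ 0.6273 -0.1282  0.0763] rms 0.82 0.179
w [ 0.5232 -0.1475 -0.021 ] rms 0.3 0.19
w [ 0.627  -0.132   0.0847] rms 2.54 0.178
t 10.17 p [ 0.5225 -0.1444  0.1192] F [-0.2  0.7  0.4] w 1.005 
 shares d [ 0.02 -0.04 -1.85] r [-0.01 -0.01 -0.05] rows 2.2
```

View pics/w13.png

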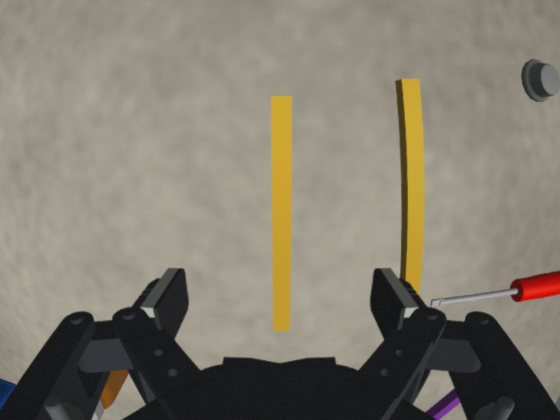

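```bash
python3 - <<'E'
from h import *
c=eyes.camera_info('scene'); print(unproj(c,[(181.5,286),(216.5,302)],'scene',.094).round(3))
c=eyes.camera_info('side'); print(unproj(c,[(379,287),(404,267)],'side',.094).round(3))
E
```

```text
[[ 0.463 -0.333  0.094]
 [ 0.544 -0.336  0.094]]
[[ 0.45  -0.333  0.094]
 [ 0.533 -0.338  0.094]]
```

>>> {"api": "servo_tool", "payload": {"rows": [[[0.02, -0.03, -0.7, 0, 0, -0.02, -1], [0, 0, -0.55, 0, 0, 0, -1], [0, 0, -0.3, 0, 0, 0, -1], [0, 0, -0.15, 0, 0, 0, -1], [0, 0, -0.05, 0, 0, 0, -1]]]}}

```text
time_s: 10.58
position: [0.5232, -0.1461, 0.0309]
ee_rot: [0.714, 0.7, -0.0, -0.001]
wrist_force: [-0.2, 0.2, 0.6]
gripper_width: 0.997
```

```bash
python3 - <<'E'
from h import *
im,c=grab('wrist','w14')
to(.5236,-.1465,.0265,-.0225)
E
```

```text
t 10.63 p [ 0.5236 -0.1465  0.0314] F [ 0.7 -0.7  0.2] w 0.997 
 shares d [-0.  -0.  -0.1] r [-0.01 -0.02 -0.01] rows 0.1
```

View pics/w14.png

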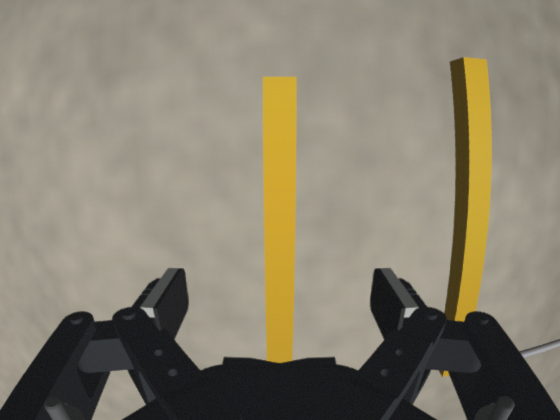

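>>> {"api": "servo_tool", "payload": {"rows": [[[0, 0, -0.06, 0, 0, 0, -1], [0, 0, -0.03, 0, 0, 0, 1], [0, 0, 0, 0, 0, 0, 1], [0, 0, 0, 0, 0, 0, 1], [0, 0, 0, 0, 0, 0, 1]]], "force": 70}}

```text
time_s: 11.05
position: [0.524, -0.1476, 0.0279]
ee_rot: [0.715, 0.699, 0.0, 0.0]
wrist_force: [-0.0, -0.4, 0.8]
gripper_width: 0.454
```

>>> {"api": "servo_tool", "payload": {"rows": [[[0, 0, 0, 0, 0, 0, 1], [0, 0, 0, 0, 0, 0, 1], [0, 0, 0, 0, 0, 0, 1]]]}}

```text
time_s: 11.3
position: [0.5239, -0.1475, 0.0279]
ee_rot: [0.715, 0.699, 0.0, -0.0]
wrist_force: [-1.1, -0.2, 4.4]
gripper_width: 0.138
```

```bash
python3 - <<'E'
from h import *
x,y=bore(1,.12); to(x,y,.106,MYAW)
E
```

```text
t 11.3 p [ 0.5239 -0.1475  0.0279] F [-1.1 -0.2  4.4] w 0.138 
 shares d [1.21 4.28 1.56] r [-0.   -0.    5.63] rows 5.7
```

>>> {"api": "servo_tool", "payload": {"rows": [[[0, 0, 0.1, 0, 0, 0, 1], [0, 0, 0.4, 0, 0, 0, 1], [0, 0.1, 0.5, 0, 0, 0.3, 1], [0.12, 0.5, 0.4, 0, 0, 0.6, 1], [0.18, 0.6, 0.16, 0, 0, 0.8, 1]]]}}

```text
time_s: 11.72
position: [0.5396, -0.0886, 0.108]
ee_rot: [0.653, 0.757, 0.0, 0.001]
wrist_force: [0.6, 0.2, -2.6]
gripper_width: 0.14
```

Remaining: x 0.91, y 3.08, z 0, turn 3.93.

>>> {"api": "servo_tool", "payload": {"rows": [[[0.2, 0.7, 0, 0, 0, 0.9, 1], [0.2, 0.7, 0, 0, 0, 0.9, 1], [0.2, 0.7, 0, 0, 0, 0.9, 1], [0.15, 0.5, 0, 0, 0, 0.7, 1], [0.11, 0.33, 0, 0, 0, 0.38, 1]]]}}

```text
time_s: 12.13
position: [0.5817, 0.0621, 0.1052]
ee_rot: [0.497, 0.868, -0.0, -0.001]
wrist_force: [-0.3, -1.2, -2.8]
gripper_width: 0.134
```

>>> {"api": "servo_tool", "payload": {"rows": [[[0.05, 0.15, 0, 0, 0, 0.15, 1], [0, 0, 0, 0, 0, 0, 1]]]}}

```text
time_s: 12.3
position: [0.5842, 0.068, 0.105]
ee_rot: [0.492, 0.871, -0.0, -0.001]
wrist_force: [-1.1, -0.6, -2.2]
gripper_width: 0.136
```

```bash
python3 - <<'E'
from h import *
im,c=grab('wrist','w15'); S=grab('side','s15'); C=grab('scene','c15')
x,y=bore(1,.12); to(x,y,.106,MYAW)
a=cv2.imread('pics/s15.png')[100:280,140:320];b=cv2.imread('pics/c15.png')[100:280,220:400]
cv2.imwrite('pics/v15.png',np.hstack([cv2.resize(k,None,fx=2.2,fy=2.2) for k in (a,b)]))
E
```

```text
t 12.45 p [0.5838 0.0654 0.1051] F [-0.4 -0.4 -2.9] w 0.132 
 shares d [0.01 0.02 0.02] r [ 0.   -0.02  0.02] rows 0.0
```

View pics/w15.png

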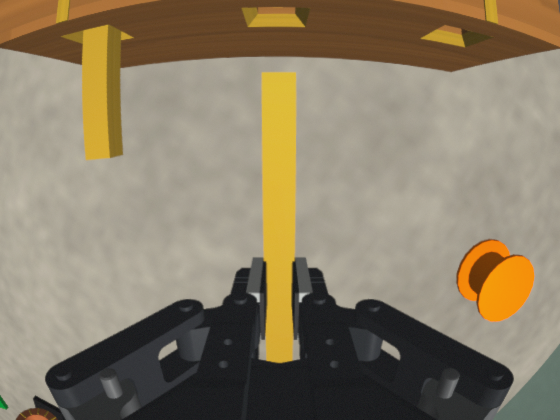

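View pics/v15.png

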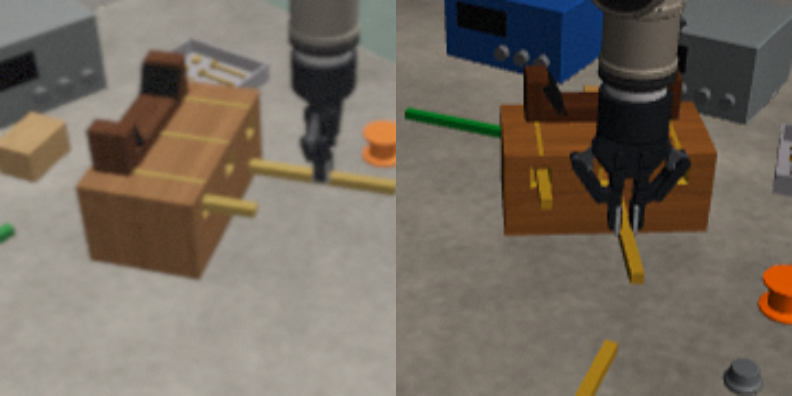

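```bash
python3 - <<'E'
from h import *
for f in ('w6','w15'):
    im=cv2.imread(f'pics/{f}.png')[:,:,::-1]; hsv=cv2.cvtColor(np.ascontiguousarray(im),cv2.COLOR_RGB2HSV)
    m=cv2.inRange(hsv,np.array((14,100,60)),np.array((30,255,255)))[:,230:330]
    print(f,[ (r,int(m[r].astype(bool).sum()),(np.nonzero(m[r])[0].mean()+230).round(1)) for r in (75,85,100,150,200,240)], np.nonzero(m[60:,49])[0][:1]+60, im[200,255:305,0].tolist())
E
```

```text
w6 [(75, 36, np.float64(278.5)), (85, 36, np.float64(278.5)), (100, 36, np.float64(278.5)), (150, 35, np.float64(279.0)), (200, 34, np.float64(278.5)), (240, 33, np.float64(279.0))] [72] [162, 161, 159, 160, 160, 161, 167, 203, 218, 220, 221, 219, 220, 220, 220, 220, 220, 220, 220, 219, 220, 220, 220, 220, 220, 220, 220, 220, 220, 220, 220, 219, 220, 220, 220, 220, 219, 220, 220, 219, 213, 185, 169, 167, 166, 166, 166, 166, 166, 164]
w15 [(75, 34, np.float64(278.5)), (85, 35, np.float64(278.0)), (100, 35, np.float64(278.0)), (150, 34, np.float64(278.5)), (200, 34, np.float64(278.5)), (240, 32, np.float64(278.5))] [72] [169, 168, 168, 168, 170, 170, 172, 198, 218, 223, 222, 223, 223, 223, 222, 223, 222, 223, 223, 222, 222, 223, 222, 222, 224, 223, 223, 223, 223, 222, 222, 222, 223, 222, 222, 223, 222, 223, 222, 221, 204, 182, 175, 173, 172, 173, 173, 173, 172, 171]
```

>>> {"api": "servo_tool", "payload": {"rows": [[[-0.11, 0.165, 0.01, 0, 0, 0, 1], [-0.12, 0.2, 0.01, 0, 0, 0, 1], [-0.12, 0.2, 0, 0, 0, 0, 1], [-0.082, 0.137, 0, 0, 0, 0, 1], [-0.04, 0.067, 0, 0, 0, 0, 1]]]}}

```text
time_s: 12.87
position: [0.5595, 0.1064, 0.1064]
ee_rot: [0.492, 0.87, -0.0, -0.001]
wrist_force: [0.4, -0.0, -2.8]
gripper_width: 0.135
```

```bash
python3 - <<'E'
from h import *
im,c=grab('wrist','w16')
x,y=bore(1,.02,-.0008); to(x,y,.106,MYAW)
E
```

```text
t 12.92 p [0.5595 0.1066 0.1065] F [-0.8  0.4 -2.3] w 0.137 
 shares d [-0.55  0.9  -0.01] r [-0.   -0.01 -0.01] rows 1.3
```

View pics/w16.png

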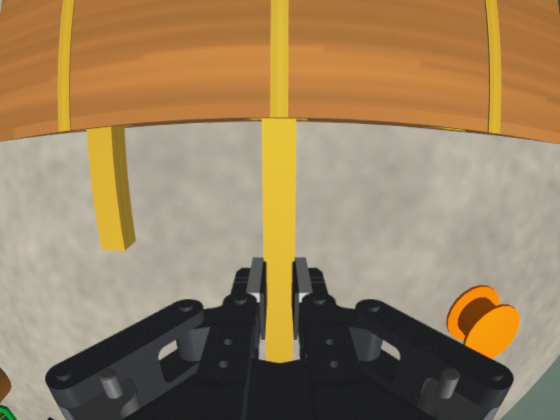

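>>> {"api": "servo_tool", "payload": {"rows": [[[-0.12, 0.2, 0, 0, 0, 0, 1], [-0.14, 0.235, 0, 0, 0, 0, 1], [-0.14, 0.235, 0, 0, 0, 0, 1], [-0.09, 0.15, 0, 0, 0, 0, 1], [-0.05, 0.08, 0, 0, 0, 0, 1]]]}}

```text
time_s: 13.33
position: [0.5325, 0.1516, 0.1063]
ee_rot: [0.492, 0.87, -0.0, -0.001]
wrist_force: [0.9, -0.7, -1.6]
gripper_width: 0.133
```

>>> {"api": "servo_tool", "payload": {"rows": [[[0, 0, 0, 0, 0, 0, 1], [0, 0, 0, 0, 0, 0, -0.2], [0, 0, 0, 0, 0, 0, -0.2], [0, 0, 0, 0, 0, 0, -0.2], [0, 0, 0, 0, 0, 0, -0.2]]]}}

```text
time_s: 13.75
position: [0.5341, 0.1496, 0.1065]
ee_rot: [0.493, 0.87, -0.0, -0.0]
wrist_force: [-0.1, -0.2, -0.1]
gripper_width: 0.598
```

>>> {"api": "servo_tool", "payload": {"rows": [[[0.1, -0.17, 0, 0, 0, 0, -0.2], [0.19, -0.31, -0.02, 0, 0, 0, -0.2], [0.19, -0.31, -0.02, 0, 0, 0, -0.2], [0.13, -0.22, -0.02, 0, 0, 0, -0.2], [0.06, -0.1, 0, 0, 0, 0, -0.2]]]}}

```text
time_s: 14.17
position: [0.5682, 0.0924, 0.1031]
ee_rot: [0.494, 0.87, -0.0, -0.0]
wrist_force: [-0.6, -0.7, -0.3]
gripper_width: 0.602
```

```bash
python3 - <<'E'
from h import *
im,c=grab('wrist','w17')
x,y=bore(1,.085,-.0008); to(x,y,.102,MYAW)
E
```

```text
t 14.22 p [0.5683 0.0923 0.1032] F [-0.2 -0.2  0.7] w 0.599 
 shares d [-0.05  0.07 -0.02] r [ 0.   -0.    0.02] rows 0.1
```

View pics/w17.png

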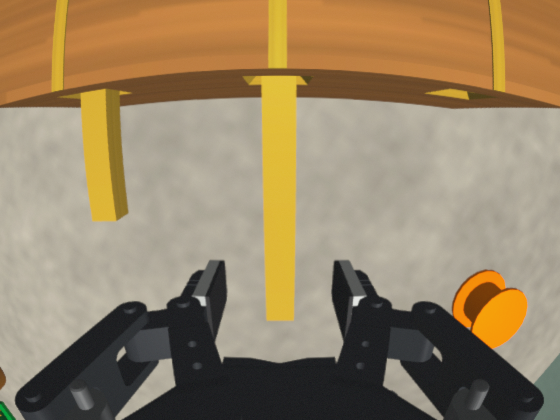

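>>> {"api": "servo_tool", "payload": {"rows": [[[0, 0, -0.08, 0, 0, 0, -0.2], [0, 0, 0, 0, 0, 0, 1], [0, 0, 0, 0, 0, 0, 1], [0, 0, 0, 0, 0, 0, 1], [0, 0, 0, 0, 0, 0, 1]]]}}

```text
time_s: 14.63
position: [0.5668, 0.0952, 0.0995]
ee_rot: [0.493, 0.87, -0.0, -0.001]
wrist_force: [-0.4, 0.7, 1.4]
gripper_width: 0.137
```

>>> {"api": "servo_tool", "payload": {"rows": [[[0, 0, 0, 0, 0, 0, 1], [0, 0, 0.03, -0.12, -0.07, 0, 1], [0, 0, 0.04, -0.13, -0.08, 0, 1], [0, 0, 0.03, -0.13, -0.08, 0, 1], [0, 0, 0, 0, 0, 0, 1]]]}}

```text
time_s: 15.05
position: [0.567, 0.0949, 0.1046]
ee_rot: [0.492, 0.87, -0.011, 0.02]
wrist_force: [0.1, -0.5, -2.4]
gripper_width: 0.131
```

>>> {"api": "servo_tool", "payload": {"rows": [[[-0.1, 0.17, 0, 0, 0, 0, 1], [-0.12, 0.2, 0, 0, 0, 0, 1], [-0.12, 0.2, 0, 0, 0, 0, 1], [-0.08, 0.135, 0, 0, 0, 0, 1], [-0.04, 0.067, 0, 0, 0, 0, 1]]]}}

```text
time_s: 15.47
position: [0.543, 0.1347, 0.1043]
ee_rot: [0.492, 0.87, -0.011, 0.019]
wrist_force: [0.3, 0.2, -2.2]
gripper_width: 0.136
```

>>> {"api": "servo_tool", "payload": {"rows": [[[-0.03, 0.05, 0, 0, 0, 0, 1], [-0.03, 0.05, 0, 0, 0, 0, 1], [-0.02, 0.034, 0, 0, 0, 0, 1], [0, 0, 0, 0, 0, 0, 1]]]}}

```text
time_s: 15.8
position: [0.54, 0.14, 0.1043]
ee_rot: [0.493, 0.87, -0.011, 0.019]
wrist_force: [-0.2, 0.0, -1.8]
gripper_width: 0.137
```

>>> {"api": "servo_tool", "payload": {"rows": [[[-0.02, 0.034, 0, 0, 0, 0, 1], [-0.015, 0.026, 0, 0, 0, 0, 1], [0, 0, 0, 0, 0, 0, 1]]]}}

```text
time_s: 16.05
position: [0.5385, 0.1427, 0.1044]
ee_rot: [0.493, 0.87, -0.011, 0.019]
wrist_force: [0.4, -0.3, -1.4]
gripper_width: 0.136
```

>>> {"api": "servo_tool", "payload": {"rows": [[[-0.015, 0.026, 0, 0, 0, 0, 1], [-0.01, 0.017, 0, 0, 0, 0, 1], [0, 0, 0, 0, 0, 0, 1]]]}}

```text
time_s: 16.3
position: [0.5388, 0.1432, 0.1049]
ee_rot: [0.493, 0.87, -0.011, 0.021]
wrist_force: [4.2, -9.6, -2.7]
gripper_width: 0.135
```

>>> {"api": "servo_tool", "payload": {"rows": [[[-0.015, 0.026, 0, 0, 0, 0, 1], [-0.01, 0.017, 0, 0, 0, 0, 1], [0, 0, 0, 0, 0, 0, 1]]]}}

```text
time_s: 16.55
position: [0.5391, 0.1436, 0.1054]
ee_rot: [0.492, 0.87, -0.012, 0.023]
wrist_force: [8.9, -16.5, -1.1]
gripper_width: 0.133
```

>>> {"api": "servo_tool", "payload": {"rows": [[[0, 0, 0, 0, 0, 0, -0.2], [0, 0, 0, 0, 0, 0, -0.2], [0, 0, 0, 0, 0, 0, -0.2], [0, 0, 0, 0, 0, 0, -0.2]]]}}

```text
time_s: 16.88
position: [0.5357, 0.1474, 0.1044]
ee_rot: [0.493, 0.87, -0.011, 0.019]
wrist_force: [0.7, 0.1, 0.2]
gripper_width: 0.6
```

>>> {"api": "servo_tool", "payload": {"rows": [[[0.15, -0.25, 0, 0, 0, 0, -0.2], [0.25, -0.42, 0, 0.19, 0.12, 0, -0.2], [0.25, -0.42, 0.1, 0.19, 0.12, 0, -0.2], [0.2, -0.3, 0.3, 0, 0, 0, -0.5], [0.1, -0.15, 0.3, 0, 0, 0, -1]]]}}

```text
time_s: 17.3
position: [0.584, 0.0683, 0.1391]
ee_rot: [0.494, 0.87, -0.001, -0.001]
wrist_force: [-1.2, -0.0, -0.1]
gripper_width: 0.863
```

```bash
python3 - <<'E'
from h import *
im,c=grab('wrist','w18'); S=grab('side','s18'); C=grab('scene','c18')
for n,k in (('scene',C),('side',S)):
  for q,r,l in bars(n,*k): print(q.round(4),'rms',r.round(2),round(l,3))
to(.626,-.131,.12,.078)
a=cv2.imread('pics/s18.png')[100:280,140:320];b=cv2.imread('pics/c18.png')[100:280,220:400]
cv2.imwrite('pics/v18.png',np.hstack([cv2.resize(k,None,fx=2.2,fy=2.2) for k in (a,b)]))
E
```

```text
[ 0.6255 -0.1308  0.0794] rms 0.34 0.199
[ 0.6275 -0.1307  0.0759] rms 0.75 0.186
t 17.45 p [0.5839 0.07   0.1399] F [ 0.1  0.1 -0.7] w 0.997 
 shares d [ 0.84 -4.02 -0.4 ] r [-0.    0.   -4.61] rows 5.0
```

View pics/w18.png

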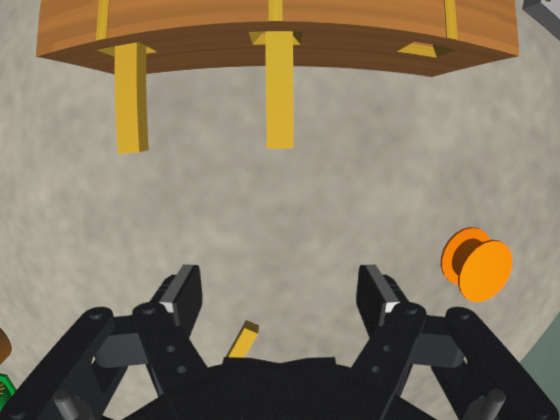

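View pics/c18.png

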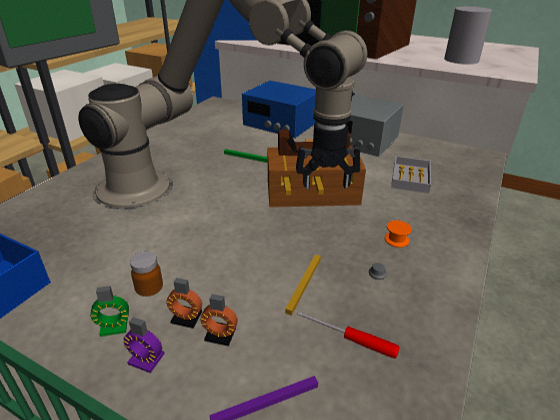

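>>> {"api": "servo_tool", "payload": {"rows": [[[0.12, -0.6, 0, 0, 0, -0.7, -1], [0.15, -0.75, 0, 0, 0, -0.8, -1], [0.15, -0.75, -0.1, 0, 0, -0.8, -1], [0.15, -0.75, -0.1, 0, 0, -0.8, -1], [0.12, -0.6, -0.1, 0, 0, -0.7, -1]]]}}

```text
time_s: 17.87
position: [0.6173, -0.1032, 0.1229]
ee_rot: [0.65, 0.76, -0.001, -0.002]
wrist_force: [-0.2, -0.2, 0.2]
gripper_width: 0.997
```

>>> {"api": "servo_tool", "payload": {"rows": [[[0.1, -0.4, -0.1, 0, 0, -0.5, -1], [0.05, -0.17, 0, 0, 0, -0.31, -1], [0, 0, 0, 0, 0, 0, -1]]]}}

```text
time_s: 18.12
position: [0.6249, -0.1313, 0.1179]
ee_rot: [0.679, 0.734, -0.001, -0.002]
wrist_force: [-0.1, 1.2, 0.2]
gripper_width: 1.001
```

```bash
python3 - <<'E'
from h import *
im,c=grab('wrist','w19')
for n in ['scene','side']:
  for q,r,l in bars(n): print(q.round(4),'rms',r.round(2),round(l,3))
for q,r,l in bars('wrist',im,c): print('w',q.round(4),'rms',r.round(2),round(l,3))
to(.626,-.131,.0265,.078)
E
```

```text
[ 0.6255 -0.1311  0.0794] rms 0.34 0.199
[ 0.6273 -0.1307  0.0786] rms 0.77 0.187
w [ 0.6253 -0.1318  0.081 ] rms 0.35 0.19
t 18.27 p [ 0.6251 -0.1288  0.1192] F [-0.2  0.3  0. ] w 1.003 
 shares d [ 0.02 -0.04 -1.85] r [-0.02 -0.02 -0.04] rows 2.2
```

View pics/w19.png

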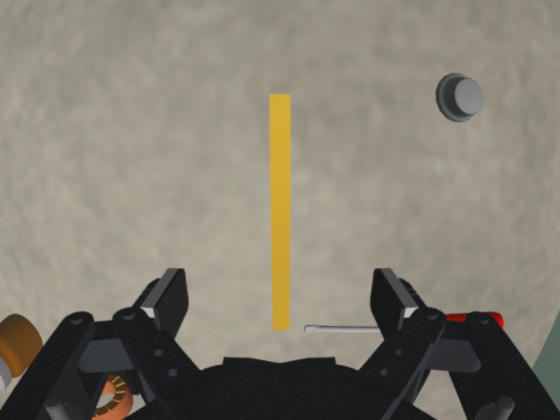

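>>> {"api": "servo_tool", "payload": {"rows": [[[0.01, -0.04, -0.7, 0, 0, 0, -1], [0, 0, -0.55, 0, 0, 0, -1], [0, 0, -0.35, 0, 0, 0, -1], [0, 0, -0.18, 0, 0, 0, -1], [0, 0, -0.07, 0, 0, 0, -1]]]}}

```text
time_s: 18.68
position: [0.6251, -0.131, 0.0255]
ee_rot: [0.678, 0.735, -0.001, -0.002]
wrist_force: [-0.2, 0.3, -0.2]
gripper_width: 0.999
```

>>> {"api": "servo_tool", "payload": {"rows": [[[0, 0, 0, 0, 0, 0, 1], [0, 0, 0, 0, 0, 0, 1], [0, 0, 0, 0, 0, 0, 1], [0, 0, 0, 0, 0, 0, 1], [0, 0, 0, 0, 0, 0, 1]]]}}

```text
time_s: 19.1
position: [0.6263, -0.133, 0.0279]
ee_rot: [0.679, 0.734, 0.0, -0.0]
wrist_force: [0.7, -0.6, -1.2]
gripper_width: 0.298
```

```bash
python3 - <<'E'
from h import *
im,c=grab('wrist','w20')
x,y=bore(2,.12); to(x,y,.105,MYAW)
E
```

```text
t 19.15 p [ 0.6262 -0.133   0.0276] F [-0.1  0.6  0.1] w 0.205 
 shares d [0.62 4.86 1.55] r [-0.   -0.01  4.61] rows 6.2
```

View pics/w20.png

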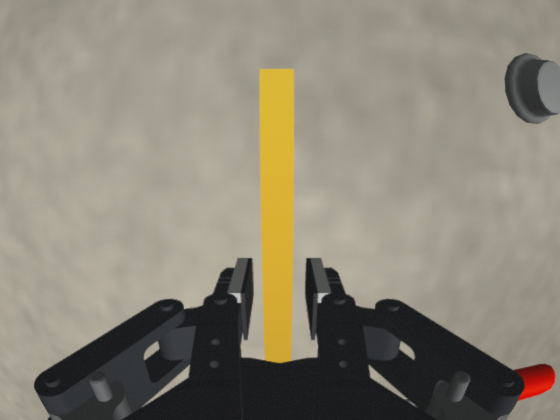

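>>> {"api": "servo_tool", "payload": {"rows": [[[0, 0, -0.02, 0, 0, 0, 1], [0, 0, 0, 0, 0, 0, 1], [0, 0, 0, 0, 0, 0, 1]]]}}

```text
time_s: 19.4
position: [0.6263, -0.1331, 0.0276]
ee_rot: [0.679, 0.734, 0.0, -0.0]
wrist_force: [-3.4, 0.7, 9.3]
gripper_width: 0.142
```

>>> {"api": "servo_tool", "payload": {"rows": [[[0, 0, 0.1, 0, 0, 0, 1], [0, 0, 0.4, 0, 0, 0, 1], [0, 0.1, 0.5, 0, 0, 0.2, 1], [0.06, 0.5, 0.4, 0, 0, 0.5, 1], [0.09, 0.7, 0.17, 0, 0, 0.6, 1]]]}}

```text
time_s: 19.82
position: [0.6345, -0.0702, 0.1073]
ee_rot: [0.63, 0.776, 0.0, 0.001]
wrist_force: [1.7, -0.8, -2.1]
gripper_width: 0.135
```

>>> {"api": "servo_tool", "payload": {"rows": [[[0.1, 0.75, 0, 0, 0, 0.7, 1], [0.1, 0.75, 0, 0, 0, 0.7, 1], [0.1, 0.75, 0, 0, 0, 0.7, 1], [0.08, 0.65, 0, 0, 0, 0.6, 1], [0.05, 0.4, 0, 0, 0, 0.35, 1]]]}}

```text
time_s: 20.23
position: [0.6544, 0.1009, 0.104]
ee_rot: [0.502, 0.865, -0.0, -0.001]
wrist_force: [0.2, -0.7, -2.8]
gripper_width: 0.134
```

```bash
python3 - <<'E'
from h import *
x,y=bore(2,.12); to(x,y,.105,MYAW)
E
```

```text
t 20.23 p [0.6544 0.1009 0.104 ] F [ 0.2 -0.7 -2.8] w 0.134 
 shares d [0.05 0.18 0.02] r [-0.01 -0.03  0.21] rows 0.2
```

>>> {"api": "servo_tool", "payload": {"rows": [[[0.03, 0.18, 0, 0, 0, 0.2, 1], [0.01, 0.08, 0, 0, 0, 0.06, 1], [0, 0, 0, 0, 0, 0, 1]]]}}

```text
time_s: 20.48
position: [0.6567, 0.1102, 0.1039]
ee_rot: [0.493, 0.87, -0.001, -0.001]
wrist_force: [-0.5, -0.3, -2.5]
gripper_width: 0.132
```

```bash
python3 - <<'E'
from h import *
im,c=grab('wrist','w21'); S=grab('side','s21')
x,y=bore(2,.12); to(x,y,.105,MYAW)
a=cv2.imread('pics/s21.png')[100:280,140:320]
cv2.imwrite('pics/v21.png',cv2.resize(a,None,fx=2.2,fy=2.2))
E
```

```text
t 20.58 p [0.6568 0.1086 0.1041] F [-0.2  0.5 -2.9] w 0.139 
 shares d [0.01 0.03 0.02] r [ 0.01 -0.03  0.02] rows 0.0
```

View pics/w21.png

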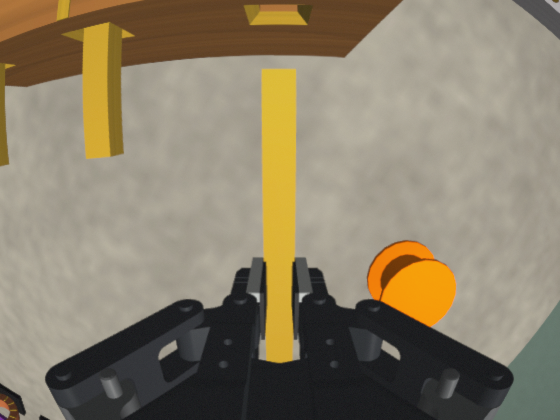

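View pics/v21.png

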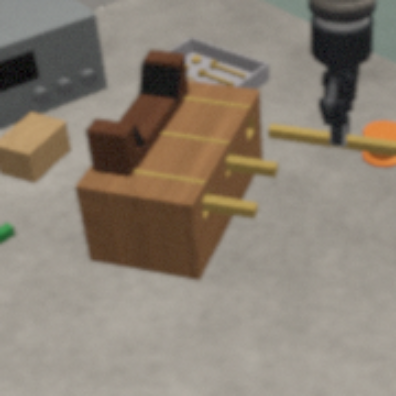

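>>> {"api": "servo_tool", "payload": {"rows": [[[-0.1, 0.18, 0.02, 0, 0, 0, 1], [-0.12, 0.2, 0.01, 0, 0, 0, 1], [-0.12, 0.2, 0, 0, 0, 0, 1], [-0.082, 0.137, 0, 0, 0, 0, 1], [-0.04, 0.067, 0, 0, 0, 0, 1]]]}}

```text
time_s: 21.0
position: [0.6327, 0.1509, 0.106]
ee_rot: [0.492, 0.87, -0.0, -0.001]
wrist_force: [-0.2, 0.6, -2.6]
gripper_width: 0.135
```

```bash
python3 - <<'E'
from h import *
im,c=grab('wrist','w22')
x,y=bore(2,.02); to(x,y,.106,MYAW)
E
```

```text
t 21.05 p [0.6327 0.1511 0.106 ] F [ 0.5  1.3 -2.5] w 0.137 
 shares d [-0.54  0.89  0.  ] r [-0.   -0.02 -0.01] rows 1.3
```

View pics/w22.png

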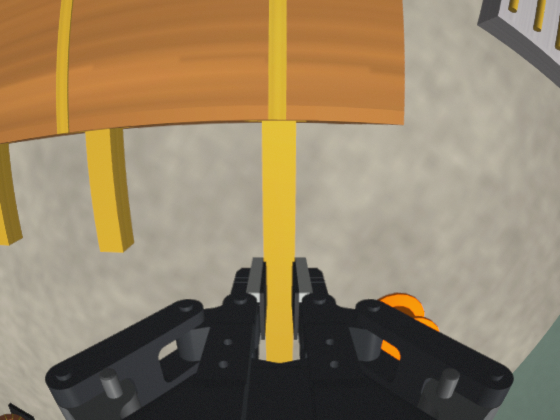

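>>> {"api": "servo_tool", "payload": {"rows": [[[-0.12, 0.2, 0, 0, 0, 0, 1], [-0.14, 0.235, 0, 0, 0, 0, 1], [-0.14, 0.235, 0, 0, 0, 0, 1], [-0.09, 0.15, 0, 0, 0, 0, 1], [-0.05, 0.08, 0, 0, 0, 0, 1]]]}}

```text
time_s: 21.47
position: [0.6057, 0.1962, 0.1059]
ee_rot: [0.492, 0.871, -0.0, -0.001]
wrist_force: [-0.3, 0.7, -2.7]
gripper_width: 0.136
```

>>> {"api": "servo_tool", "payload": {"rows": [[[0, 0, 0, 0, 0, 0, 1], [0, 0, 0, 0, 0, 0, -0.2], [0, 0, 0, 0, 0, 0, -0.2], [0, 0, 0, 0, 0, 0, -0.2], [0, 0, 0, 0, 0, 0, -0.2]]]}}

```text
time_s: 21.88
position: [0.6073, 0.1938, 0.1061]
ee_rot: [0.493, 0.87, -0.0, -0.0]
wrist_force: [-0.5, 0.9, -0.3]
gripper_width: 0.599
```

>>> {"api": "servo_tool", "payload": {"rows": [[[0.1, -0.17, 0, 0, 0, 0, -0.2], [0.19, -0.31, -0.04, 0, 0, 0, -0.2], [0.19, -0.31, -0.04, 0, 0, 0, -0.2], [0.13, -0.22, -0.04, 0, 0, 0, -0.2], [0.06, -0.1, -0.02, 0, 0, 0, -0.2]]]}}

```text
time_s: 22.3
position: [0.6413, 0.1364, 0.0985]
ee_rot: [0.494, 0.87, -0.001, -0.001]
wrist_force: [-0.7, 0.6, -1.1]
gripper_width: 0.598
```

```bash
python3 - <<'E'
from h import *
im,c=grab('wrist','w23')
x,y=bore(2,.085); to(x,y,.1,MYAW)
E
```

```text
t 22.35 p [0.6413 0.1363 0.0983] F [-0.2 -0.4 -1.5] w 0.604 
 shares d [-0.04  0.08  0.03] r [ 0.   -0.02  0.03] rows 0.1
```

View pics/w23.png

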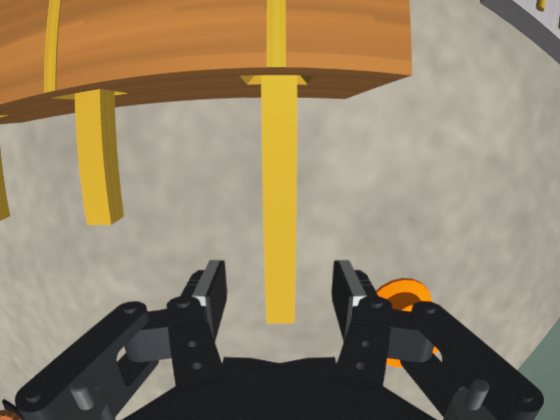

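>>> {"api": "servo_tool", "payload": {"rows": [[[0, 0, 0, 0, 0, 0, 1], [0, 0, 0, 0, 0, 0, 1], [0, 0, 0, 0, 0, 0, 1], [0, 0, 0, 0, 0, 0, 1], [0, 0, 0, 0, 0, 0, 1]]]}}

```text
time_s: 22.77
position: [0.6399, 0.1396, 0.0991]
ee_rot: [0.492, 0.87, -0.0, -0.001]
wrist_force: [-1.7, 1.4, 1.8]
gripper_width: 0.139
```

>>> {"api": "servo_tool", "payload": {"rows": [[[0, 0, 0.03, -0.12, -0.07, 0, 1], [0, 0, 0.04, -0.13, -0.08, 0, 1], [0, 0, 0.03, -0.13, -0.08, 0, 1], [0, 0, 0, 0, 0, 0, 1]]]}}

```text
time_s: 23.1
position: [0.6401, 0.1393, 0.1041]
ee_rot: [0.492, 0.87, -0.012, 0.019]
wrist_force: [-0.3, -0.0, -1.4]
gripper_width: 0.135
```

>>> {"api": "servo_tool", "payload": {"rows": [[[-0.1, 0.17, 0, 0, 0, 0, 1], [-0.12, 0.2, 0, 0, 0, 0, 1], [-0.12, 0.2, 0, 0, 0, 0, 1], [-0.08, 0.135, 0, 0, 0, 0, 1], [-0.04, 0.067, 0, 0, 0, 0, 1]]]}}

```text
time_s: 23.52
position: [0.6162, 0.1792, 0.1037]
ee_rot: [0.492, 0.87, -0.011, 0.018]
wrist_force: [0.8, -1.0, -2.4]
gripper_width: 0.139
```

>>> {"api": "servo_tool", "payload": {"rows": [[[-0.03, 0.05, 0, 0, 0, 0, 1], [-0.03, 0.05, 0, 0, 0, 0, 1], [-0.02, 0.034, 0, 0, 0, 0, 1], [0, 0, 0, 0, 0, 0, 1]]]}}

```text
time_s: 23.85
position: [0.6131, 0.1843, 0.1038]
ee_rot: [0.493, 0.87, -0.011, 0.018]
wrist_force: [0.4, 0.7, -1.4]
gripper_width: 0.13
```

>>> {"api": "servo_tool", "payload": {"rows": [[[-0.02, 0.034, 0, 0, 0, 0, 1], [-0.015, 0.026, 0, 0, 0, 0, 1], [0, 0, 0, 0, 0, 0, 1]]]}}

```text
time_s: 24.1
position: [0.6127, 0.1854, 0.1042]
ee_rot: [0.493, 0.87, -0.012, 0.02]
wrist_force: [3.2, -6.3, -2.1]
gripper_width: 0.135
```

>>> {"api": "servo_tool", "payload": {"rows": [[[-0.015, 0.026, 0, 0, 0, 0, 1], [-0.01, 0.017, 0, 0, 0, 0, 1], [0, 0, 0, 0, 0, 0, 1]]]}}

```text
time_s: 24.35
position: [0.6128, 0.1857, 0.1047]
ee_rot: [0.493, 0.87, -0.012, 0.022]
wrist_force: [7.1, -12.7, -1.7]
gripper_width: 0.138
```

>>> {"api": "servo_tool", "payload": {"rows": [[[0, 0, 0, 0, 0, 0, -0.2], [0, 0, 0, 0, 0, 0, -0.2], [0, 0, 0, 0, 0, 0, -0.2], [0, 0, 0, 0, 0, 0, -0.2]]]}}

```text
time_s: 24.68
position: [0.6102, 0.1895, 0.104]
ee_rot: [0.493, 0.87, -0.011, 0.018]
wrist_force: [0.2, 0.1, -0.5]
gripper_width: 0.603
```

>>> {"api": "servo_tool", "payload": {"rows": [[[0.15, -0.25, 0, 0, 0, 0, -0.2], [0.25, -0.42, 0, 0.19, 0.12, 0, -0.2], [0.25, -0.42, 0.1, 0.19, 0.12, 0, -0.2], [0.2, -0.3, 0.3, 0, 0, 0, -0.2], [0.1, -0.15, 0.3, 0, 0, 0, -0.2]]]}}

```text
time_s: 25.1
position: [0.6589, 0.109, 0.1384]
ee_rot: [0.494, 0.87, -0.001, -0.002]
wrist_force: [0.5, 0.3, -0.0]
gripper_width: 0.599
```

```bash
python3 - <<'E'
from h import *
im,c=grab('wrist','w24'); S=grab('side','s24'); C=grab('scene','c24')
st()
a=cv2.imread('pics/s24.png')[100:280,140:320];b=cv2.imread('pics/c24.png')[100:280,220:400]
cv2.imwrite('pics/v24.png',np.hstack([cv2.resize(k,None,fx=2.2,fy=2.2) for k in (a,b)]))
a=cv2.imread('pics/s24.png')[230:390,340:450];b=cv2.imread('pics/c24.png')[270:370,140:260]
cv2.imwrite('pics/z24.png',np.hstack([cv2.resize(a,(440,640)),cv2.resize(b,(768,640))])[:, :]); z=cv2.imread('pics/z24.png'); cv2.imwrite('pics/z24.png',cv2.resize(z,None,fx=.66,fy=.66))
E
```

```text
t 25.25 p [0.6588 0.1113 0.1397] F [ 0.1 -0.1 -1.1] w 0.597 rotmat z [[-0.513, 0.858, -0.0], [0.858, 0.513, 0.0], [0.0, -0.0, -1.0]]
```

View pics/w24.png

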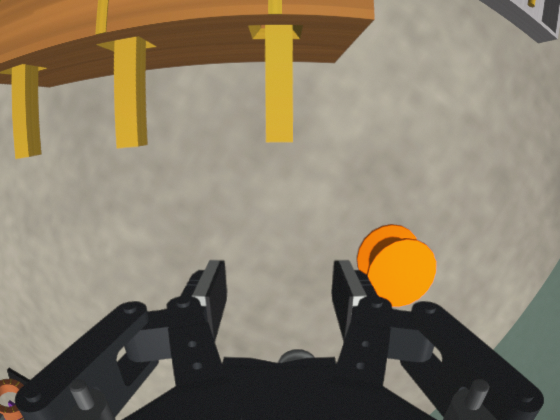

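View pics/v24.png

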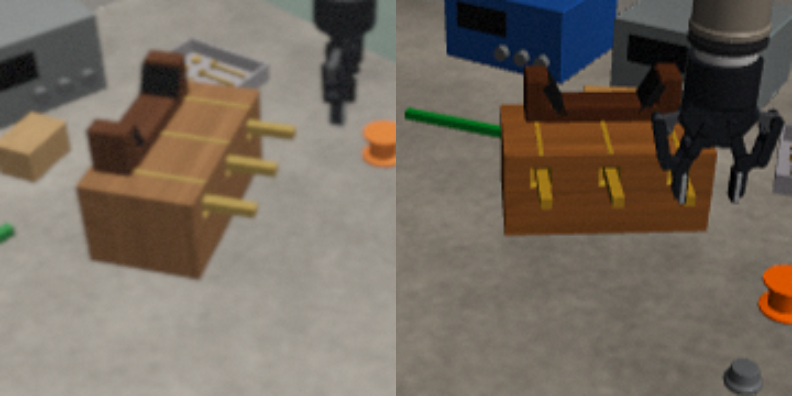

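View pics/z24.png

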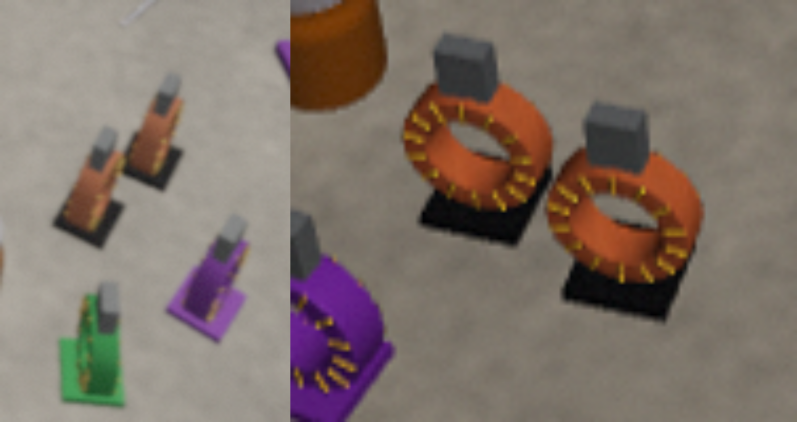

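>>> {"api": "servo_tool", "payload": {"rows": [[[-0.2, -0.5, 0.4, 0, 0, -0.3, -0.2], [-0.25, -0.65, 0.4, 0, 0, -0.5, -0.2], [-0.25, -0.7, 0.3, 0, 0, -0.6, -0.2], [-0.25, -0.7, 0.3, 0, 0, -0.6, -0.2], [-0.25, -0.75, 0.2, 0, 0, -0.6, -0.2]]]}}

```text
time_s: 25.67
position: [0.5967, -0.0525, 0.2192]
ee_rot: [0.602, 0.799, -0.0, -0.002]
wrist_force: [1.8, -0.9, -0.1]
gripper_width: 0.604
```

>>> {"api": "servo_tool", "payload": {"rows": [[[-0.28, -0.75, 0.2, 0, 0, -0.6, -0.2], [-0.28, -0.75, 0.2, 0, 0, -0.6, -0.2], [-0.28, -0.75, 0.2, 0, 0, -0.6, -0.2], [-0.28, -0.75, 0, 0, 0, -0.5, -0.2], [-0.28, -0.75, 0, 0, 0, -0.3, -0.2]]]}}

```text
time_s: 26.08
position: [0.5269, -0.2407, 0.2485]
ee_rot: [0.7, 0.714, -0.0, -0.002]
wrist_force: [1.2, -1.0, -1.4]
gripper_width: 0.598
```

>>> {"api": "servo_tool", "payload": {"rows": [[[-0.25, -0.6, 0, 0, 0, -0.1, -0.2], [-0.2, -0.4, 0, 0, 0, -0.1, -0.2], [-0.1, -0.1, 0, 0, 0, 0, -0.2], [0, 0, 0, 0, 0, 0, -0.2]]]}}

```text
time_s: 26.42
position: [0.4991, -0.2956, 0.2476]
ee_rot: [0.708, 0.707, -0.0, -0.003]
wrist_force: [-0.4, -0.1, -0.3]
gripper_width: 0.599
```

```bash
python3 - <<'E'
from h import *
st()
im,c=grab('wrist','w25')
to(.5,-.31,.25,0)
E
```

```text
t 26.42 p [ 0.4991 -0.2956  0.2476] F [-0.4 -0.1 -0.3] w 0.599 rotmat z [[0.001, 1.0, -0.004], [1.0, -0.001, 0.003], [0.003, -0.004, -1.0]]
t 26.47 p [ 0.5    -0.2945  0.2479] F [-0.4  1.2 -0.5] w 0.599 
 shares d [ 0.   -0.31  0.04] r [-0.03 -0.04  0.  ] rows 0.4
```

View pics/w25.png

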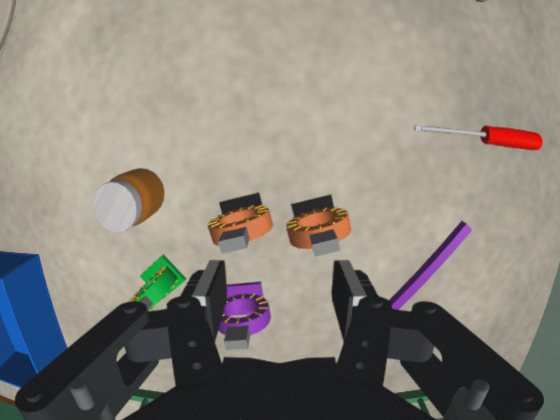

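```bash
python3 - <<'E'
from h import *
st()
c=eyes.camera_info('wrist'); import pickle
im,c=grab('wrist','w26'); pickle.dump(c,open('c26.pkl','wb'))
cv2.imwrite('pics/z26.png',cv2.resize(cv2.imread('pics/w26.png')[180:265,200:360],None,fx=5,fy=5,interpolation=cv2.INTER_CUBIC))
E
```

```text
t 26.47 p [ 0.5    -0.2945  0.2479] F [-0.4  1.2 -0.5] w 0.599 rotmat z [[0.0, 1.0, -0.004], [1.0, -0.0, 0.003], [0.003, -0.004, -1.0]]
```

View pics/z26.png

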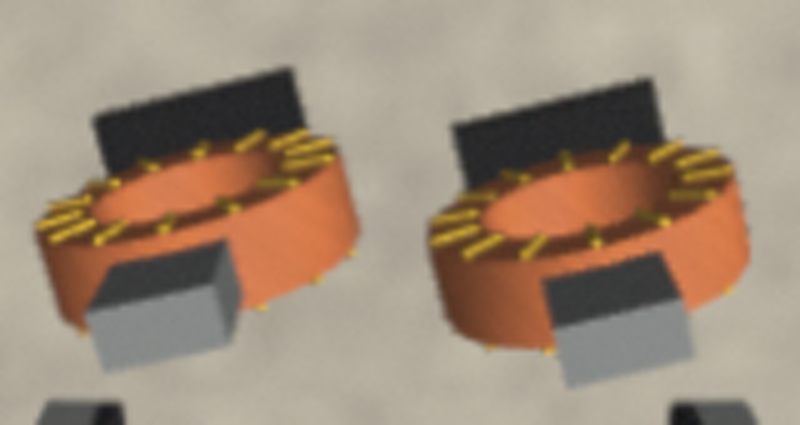

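```bash
cat > cf.py <<'E'
from h import *
M=np.array([(-24,22,-33),(24,22,-33),(-12,6,60),(12,6,60),(-12,-6,60),(12,-6,60)])/1e3
def coilfit(c,px,n='wrist',x0=(.5,-.33,.2)):
    f=lambda q:(proj(c,place(M,q[0],q[1],.040,q[2]),n)-px).ravel()
    s=least_squares(f,x0); return s.x, f(s.x).round(1)
E
python3 - <<'E'
from cf import *
import pickle
c=pickle.load(open('c26.pkl','rb'))
L=np.array([(95,117),(291,68),(88,313),(217,285),(105,371),(232,345)])/5+[200,180]-.4
R=np.array([(455,125),(651,80),(555,329),(680,299),(570,387),(693,357)])/5+[200,180]-.4
for p in(L,R): print(coilfit(c,p))
E
```

```text
(array([ 0.4572593 , -0.32813566,  0.23033693]), array([-0.4,  0.3,  0.4,  0.6, -0.2, -0.4, -0.3, -0.4,  0.2,  0.2,  0.2,
       -0. ]))
(array([ 0.54009918, -0.33075414,  0.23685167]), array([-0.8,  0.9,  0.7,  0.5, -0.5, -0.5,  0.8, -0.6, -0.8,  0. ,  0.5,
       -0. ]))
```

```bash
python3 - <<'E'
from h import *
to(.540,-.331,.15,.235)
E
```

```text
t 26.52 p [ 0.5005 -0.2938  0.2482] F [ 0.2  0.5 -0.3] w 0.598 
 shares d [ 0.79 -0.74 -1.96] r [-0.03 -0.04  2.34] rows 2.7
```

>>> {"api": "servo_tool", "payload": {"rows": [[[0.25, -0.25, -0.55, 0, 0, 0.7, -0.2], [0.25, -0.25, -0.55, 0, 0, 0.7, -0.2], [0.18, -0.14, -0.5, 0, 0, 0.6, -0.2], [0.11, -0.1, -0.36, 0, 0, 0.34, -0.2], [0, 0, 0, 0, 0, 0, -0.2]]]}}

```text
time_s: 26.93
position: [0.5397, -0.3295, 0.1458]
ee_rot: [0.618, 0.786, -0.0, -0.005]
wrist_force: [-0.4, 0.9, -0.1]
gripper_width: 0.604
```

```bash
python3 - <<'E'
from h import *
im,c=grab('wrist','w27'); grab('side','s27'); 
to(.540,-.331,.099,.235)
cv2.imwrite('pics/z27.png',cv2.resize(cv2.imread('pics/s27.png')[200:380,330:480],None,fx=3,fy=3))
E
```

```text
t 27.03 p [ 0.5403 -0.3305  0.1505] F [-0.5 -0.4  0.8] w 0.599 
 shares d [-0.01 -0.01 -1.03] r [-0.02 -0.04  0.  ] rows 1.2
```

View pics/w27.png

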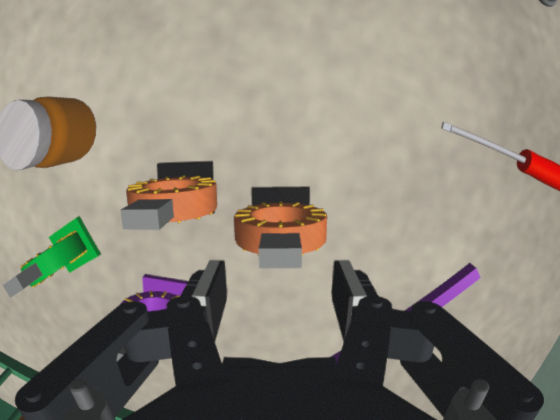

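View pics/z27.png

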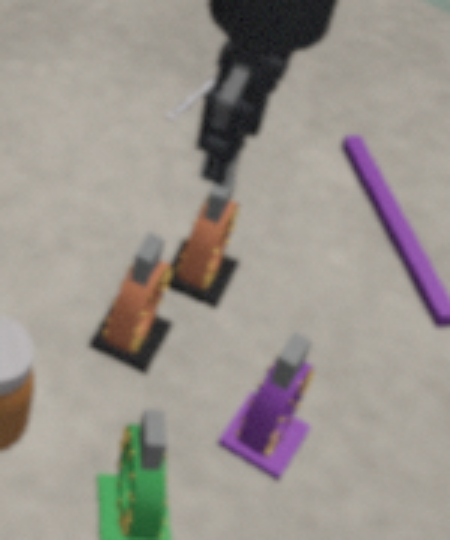

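```bash
python3 - <<'E'
from h import *
print(unproj(eyes.camera_info('scene'),[(139,328)],'scene',.09),unproj(eyes.camera_info('side'),[(427,318)],'side',.09))
E
```

```text
[[ 0.45995806 -0.44376193  0.09      ]] [[ 0.45608537 -0.44022213  0.09      ]]
```

>>> {"api": "servo_tool", "payload": {"rows": [[[0, 0, -0.35, 0, 0, 0, -0.2], [0, 0, -0.35, 0, 0, 0, -0.2], [0, 0, -0.2, 0, 0, 0, -0.2], [0, 0, -0.1, 0, 0, 0, -0.2], [0, 0, 0, 0, 0, 0, -0.2]]]}}

```text
time_s: 27.45
position: [0.5398, -0.3316, 0.101]
ee_rot: [0.62, 0.785, -0.0, -0.002]
wrist_force: [-1.2, -0.6, -0.6]
gripper_width: 0.606
```

```bash
python3 - <<'E'
from h import *
im,c=grab('wrist','w28')
to(.540,-.331,.099,.235)
E
```

```text
t 27.5 p [ 0.5401 -0.332   0.1017] F [-0.2 -0.3 -0.6] w 0.598 
 shares d [-0.    0.02 -0.05] r [-0.   -0.02  0.01] rows 0.1
```

View pics/w28.png

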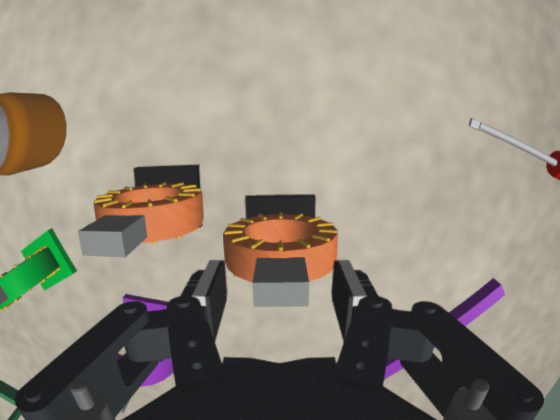

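>>> {"api": "servo_tool", "payload": {"rows": [[[0, 0.02, -0.04, 0, 0, 0, -0.2], [0, 0, 0, 0, 0, 0, 1], [0, 0, 0, 0, 0, 0, 1], [0, 0, 0, 0, 0, 0, 1], [0, 0, 0, 0, 0, 0, 1]]], "force": 50}}

```text
time_s: 27.92
position: [0.5403, -0.3315, 0.0997]
ee_rot: [0.62, 0.785, -0.0, -0.0]
wrist_force: [2.2, -0.5, 4.2]
gripper_width: 0.267
```

>>> {"api": "servo_tool", "payload": {"rows": [[[0, 0, 0, 0, 0, 0, 1], [0, 0, 0.1, 0, 0, 0, 1], [0, 0, 0.3, 0, 0, 0, 1], [0, 0, 0.4, 0, 0, 0, 1], [0, 0, 0.2, 0, 0, 0, 1]]]}}

```text
time_s: 28.33
position: [0.5399, -0.3315, 0.1504]
ee_rot: [0.62, 0.785, -0.001, -0.001]
wrist_force: [0.2, -0.2, -1.0]
gripper_width: 0.269
```

```bash
python3 - <<'E'
from h import *
im,c=grab('wrist','w29'); grab('side','s29'); 
x,y=bore(2,.14); to(x,y,.145,MYAW)
cv2.imwrite('pics/z29.png',cv2.resize(cv2.imread('pics/s29.png')[180:360,330:480],None,fx=3,fy=3))
E
```

```text
t 28.43 p [ 0.5405 -0.3319  0.1507] F [-0.2 -0.6 -1.7] w 0.269 
 shares d [ 2.54  8.49 -0.11] r [0.01 0.   3.06] rows 10.7
```

View pics/w29.png

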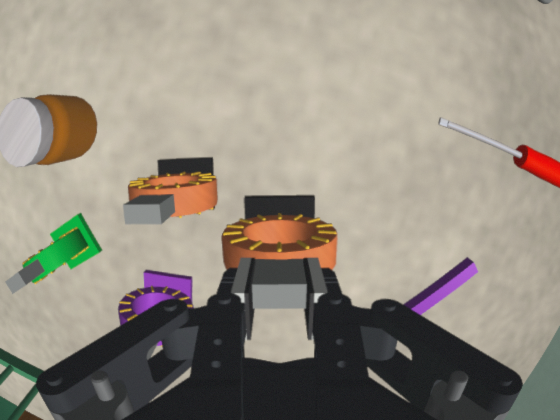

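View pics/z29.png

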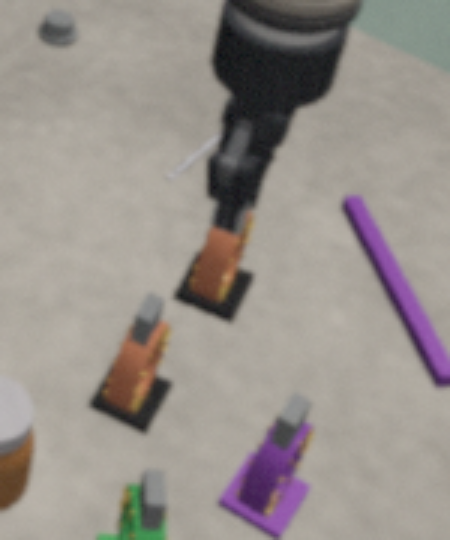

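```bash
python3 - <<'E'
from h import *
print(unproj(eyes.camera_info('scene'),[(398,227),(378,267)],'scene',.035))
print([bore(2,o).round(3) for o in (.14,.03)],[bore(0,o).round(3) for o in (.14,.03)])
E
```

```text
[[ 0.76085551  0.12961888  0.035     ]
 [ 0.75982942 -0.0383356   0.035     ]]
[array([0.667, 0.093]), array([0.611, 0.187])] [array([0.522, 0.005]), array([0.465, 0.1  ])]
```

>>> {"api": "servo_tool", "payload": {"rows": [[[0.1, 0.4, 0.2, 0, 0, 0.1, 1], [0.2, 0.7, 0.2, 0, 0, 0.2, 1], [0.2, 0.75, 0.1, 0, 0, 0.3, 1], [0.22, 0.75, 0, 0, 0, 0.3, 1], [0.22, 0.75, 0, 0, 0, 0.3, 1]]]}}

```text
time_s: 28.85
position: [0.5865, -0.1622, 0.173]
ee_rot: [0.571, 0.821, -0.001, -0.002]
wrist_force: [0.0, 0.0, -2.0]
gripper_width: 0.27
```

>>> {"api": "servo_tool", "payload": {"rows": [[[0.22, 0.75, 0, 0, 0, 0.3, 1], [0.22, 0.75, 0, 0, 0, 0.3, 1], [0.22, 0.75, 0, 0, 0, 0.3, 1], [0.22, 0.75, 0, 0, 0, 0.3, 1], [0.22, 0.7, -0.1, 0, 0, 0.3, 1]]]}}

```text
time_s: 29.27
position: [0.6418, 0.0235, 0.1683]
ee_rot: [0.508, 0.862, -0.001, -0.001]
wrist_force: [0.6, -0.1, -1.9]
gripper_width: 0.269
```

>>> {"api": "servo_tool", "payload": {"rows": [[[0.2, 0.6, -0.2, 0, 0, 0.2, 1], [0.2, 0.4, -0.2, 0, 0, 0.1, 1], [0.1, 0.19, -0.1, 0, 0, 0.06, 1], [0, 0, 0, 0, 0, 0, 1], [0, 0, 0, 0, 0, 0, 1]]]}}

```text
time_s: 29.68
position: [0.6662, 0.0802, 0.1426]
ee_rot: [0.493, 0.87, -0.002, -0.002]
wrist_force: [0.3, -0.9, -1.4]
gripper_width: 0.271
```

```bash
python3 - <<'E'
from h import *
im,c=grab('wrist','w30'); grab('side','s30'); grab('scene','c30')
x,y=bore(2,.14); to(x,y,.14,MYAW)
a=cv2.imread('pics/s30.png')[80:260,160:340];b=cv2.imread('pics/c30.png')[100:280,260:440]
cv2.imwrite('pics/v30.png',np.hstack([cv2.resize(k,None,fx=2.2,fy=2.2) for k in (a,b)]))
E
```

```text
t 29.83 p [0.6667 0.0789 0.1444] F [ 0.  -0.5 -1.7] w 0.265 
 shares d [ 0.01  0.28 -0.09] r [ 0.   -0.02  0.02] rows 0.4
```

View pics/w30.png

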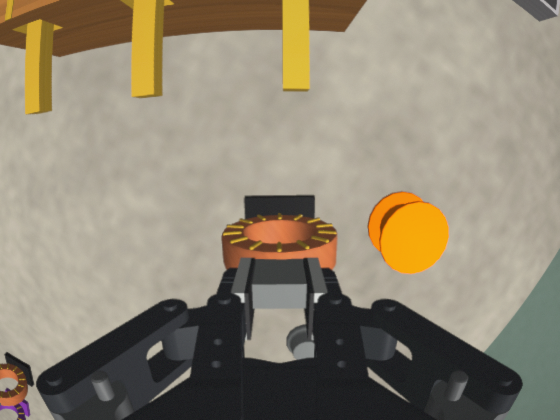

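View pics/v30.png

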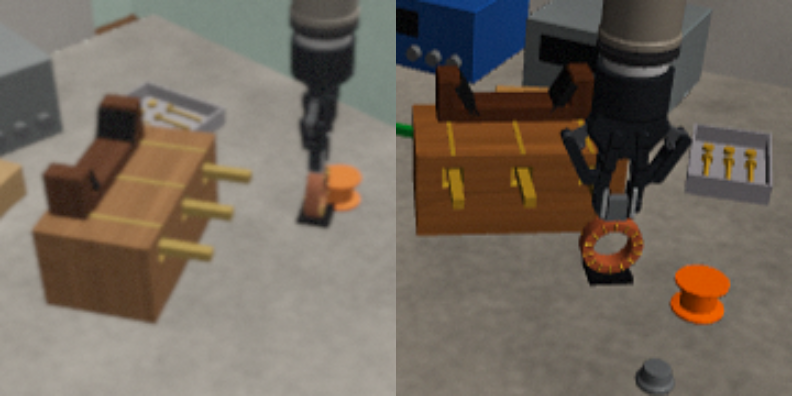

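```bash
python3 - <<'E'
from h import *
p=robot.state()['position']; print(outof(p,2))
x,y=bore(2,.135); to(x,y,.14,MYAW)
E
```

```text
(np.float64(0.15166898857589267), np.float64(-0.0077620962723896625))
t 29.83 p [0.6667 0.0789 0.1444] F [ 0.  -0.5 -1.7] w 0.265 
 shares d [-0.04  0.37 -0.09] r [ 0.   -0.02  0.02] rows 0.5
```

>>> {"api": "servo_tool", "payload": {"rows": [[[-0.02, 0.2, -0.05, 0, 0, 0.02, 1], [-0.02, 0.12, -0.04, 0, 0, 0, 1], [0, 0.05, 0, 0, 0, 0, 1], [0, 0, 0, 0, 0, 0, 1]]]}}

```text
time_s: 30.17
position: [0.6645, 0.1001, 0.1393]
ee_rot: [0.492, 0.871, -0.001, -0.001]
wrist_force: [0.5, -0.2, -1.7]
gripper_width: 0.272
```

```bash
python3 - <<'E'
from h import *
im,c=grab('wrist','w31'); grab('side','s31'); grab('scene','c31')
p=robot.state()['position']; print(outof(p,2))
x,y=bore(2,.07); to(x,y,.14,MYAW)
a=cv2.imread('pics/s31.png')[100:200,220:320];b=cv2.imread('pics/c31.png')[130:250,300:420]
cv2.imwrite('pics/v31.png',np.hstack([cv2.resize(k,(400,400)) for k in (a,b)]))
E
```

```text
(np.float64(0.13319628102746323), np.float64(0.0010717064112833186))
t 30.32 p [0.6648 0.0993 0.1394] F [-0.2 -0.2 -0.7] w 0.266 
 shares d [-0.67  1.07  0.01] r [ 0.   -0.03 -0.02] rows 1.5
```

View pics/w31.png

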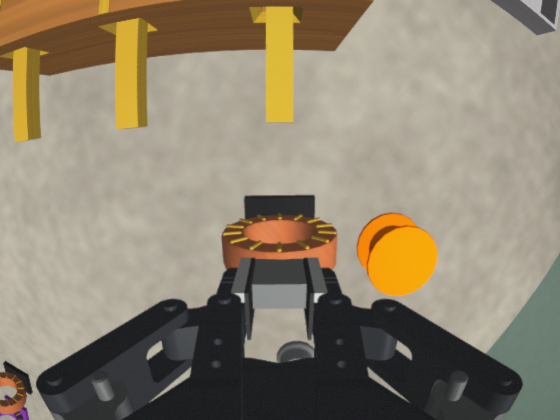

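View pics/v31.png

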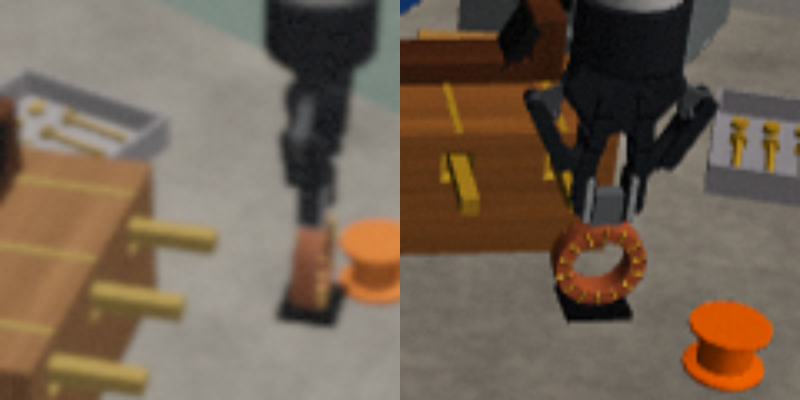

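>>> {"api": "servo_tool", "payload": {"rows": [[[-0.1, 0.17, 0, 0, 0, -0.02, 1], [-0.2, 0.33, 0, 0, 0, 0, 1], [-0.22, 0.37, 0, 0, 0, 0, 1], [-0.18, 0.3, 0, 0, 0, 0, 1], [-0.1, 0.17, 0, 0, 0, 0, 1]]]}}

```text
time_s: 30.73
position: [0.6233, 0.1685, 0.1394]
ee_rot: [0.492, 0.87, -0.001, -0.002]
wrist_force: [0.2, 0.3, -1.5]
gripper_width: 0.266
```

```bash
python3 - <<'E'
from h import *
im,c=grab('wrist','w32'); grab('side','s32'); grab('scene','c32')
p=robot.state()['position']; print(outof(p,2))
x,y=bore(2,.03); to(x,y,.14,MYAW)
a=cv2.imread('pics/s32.png')[100:200,220:320];b=cv2.imread('pics/c32.png')[130:250,300:420]
cv2.imwrite('pics/v32.png',np.hstack([cv2.resize(k,(400,400)) for k in (a,b)]))
E
```

```text
(np.float64(0.05447462289767922), np.float64(0.0014228065448238097))
t 30.88 p [0.6246 0.167  0.1396] F [ 0.5 -0.3 -1.9] w 0.267 
 shares d [-0.28  0.41  0.01] r [ 0.   -0.02 -0.01] rows 0.6
```

View pics/w32.png

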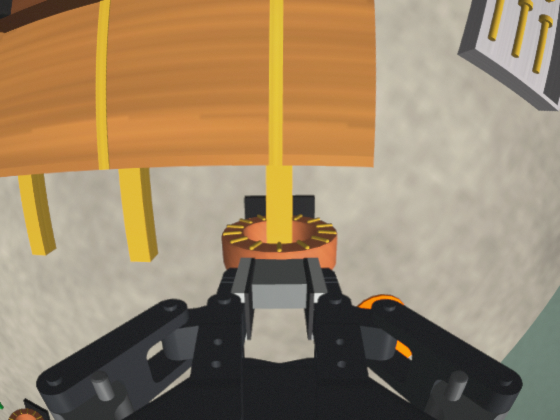

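View pics/v32.png

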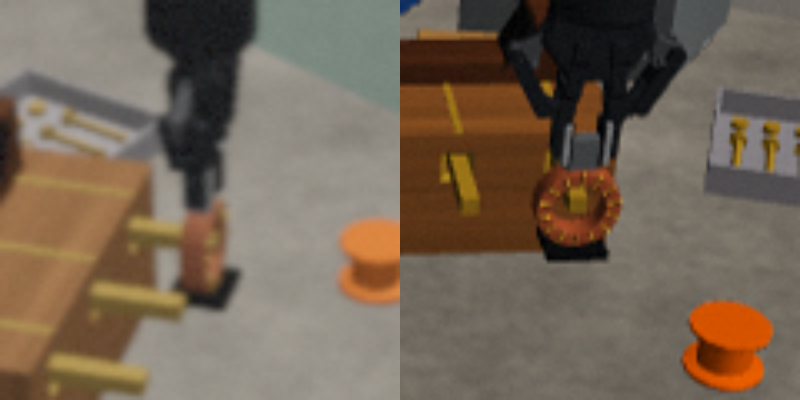

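>>> {"api": "servo_tool", "payload": {"rows": [[[-0.08, 0.13, 0, 0, 0, 0, 1], [-0.1, 0.16, 0, 0, 0, 0, 1], [-0.05, 0.08, 0, 0, 0, 0, 1], [-0.02, 0.04, -0.06, 0, 0, 0, 1], [0, 0, -0.08, 0, 0, 0, 1]]]}}

```text
time_s: 31.3
position: [0.6122, 0.1873, 0.1324]
ee_rot: [0.493, 0.87, -0.0, -0.001]
wrist_force: [-0.0, 0.2, -2.0]
gripper_width: 0.265
```

```bash
python3 - <<'E'
from h import *
p=robot.state()['position']; print(outof(p,2))
st()
grab('side','s33'); grab('scene','c33')
a=cv2.imread('pics/s33.png')[100:200,220:320];b=cv2.imread('pics/c33.png')[130:250,300:420]
cv2.imwrite('pics/v33.png',np.hstack([cv2.resize(k,(400,400)) for k in (a,b)]))
E
```

```text
(np.float64(0.03066172406250811), np.float64(0.0012608081391768805))
t 31.3 p [0.6122 0.1873 0.1324] F [-0.   0.2 -2. ] w 0.265 rotmat z [[-0.515, 0.857, -0.002], [0.857, 0.515, 0.0], [0.001, -0.002, -1.0]]
```

View pics/v33.png

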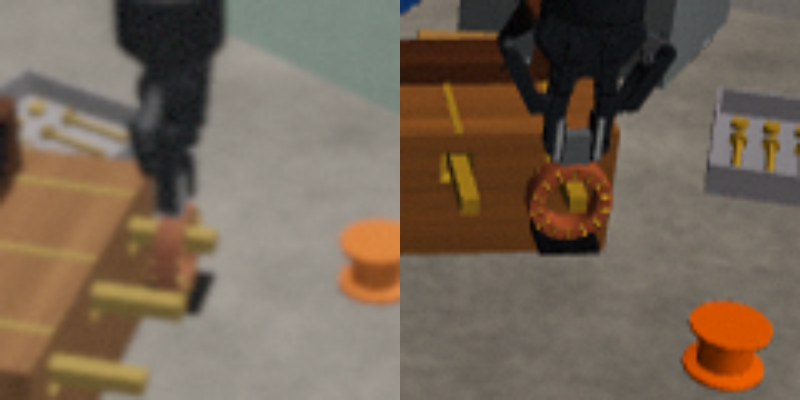

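>>> {"api": "servo_tool", "payload": {"rows": [[[0, 0, -0.03, 0, 0, 0, 1], [0, 0, -0.02, 0, 0, 0, 1], [0, 0, 0, 0, 0, 0, 1]]]}}

```text
time_s: 31.65
position: [0.6126, 0.1864, 0.1299]
ee_rot: [0.493, 0.87, -0.001, -0.001]
wrist_force: [-0.0, -1.2, -0.7]
gripper_width: 0.268
```

>>> {"api": "servo_tool", "payload": {"rows": [[[0, 0, -0.02, 0, 0, 0, 1], [0, 0, 0, 0, 0, 0, 1]]]}}

```text
time_s: 31.82
position: [0.6127, 0.1865, 0.1292]
ee_rot: [0.493, 0.87, -0.001, -0.001]
wrist_force: [-0.9, -2.2, 0.4]
gripper_width: 0.263
```

>>> {"api": "servo_tool", "payload": {"rows": [[[0, 0, 0, 0, 0, 0, 0.3], [0, 0, 0, 0, 0, 0, 0.2], [0, 0, 0, 0, 0, 0, 0.1], [0, 0, 0, 0, 0, 0, 0], [0, 0, 0, 0, 0, 0, 0]]]}}

```text
time_s: 32.23
position: [0.6122, 0.1868, 0.1288]
ee_rot: [0.493, 0.87, -0.001, -0.001]
wrist_force: [-0.2, -0.7, -0.6]
gripper_width: 0.502
```

>>> {"api": "servo_tool", "payload": {"rows": [[[0, 0, 0.2, 0, 0, 0, 0], [0, 0, 0.5, 0, 0, 0, 0], [0, 0, 0.6, 0, 0, 0, 0], [0.1, -0.2, 0.3, 0, 0, 0, 0], [0.2, -0.3, 0, 0, 0, 0, 0]]]}}

```text
time_s: 32.65
position: [0.6285, 0.1632, 0.2148]
ee_rot: [0.492, 0.871, 0.002, 0.002]
wrist_force: [0.5, 0.2, 0.5]
gripper_width: 0.498
```

```bash
python3 - <<'E'
from h import *
im,c=grab('wrist','w34'); grab('side','s34'); grab('scene','c34')
to(.4573,-.328,.15,.23)
a=cv2.imread('pics/s34.png')[100:200,220:320];b=cv2.imread('pics/c34.png')[130:250,300:420]
cv2.imwrite('pics/v34.png',np.hstack([cv2.resize(k,(400,400)) for k in (a,b)]))
E
```

```text
t 32.8 p [0.6277 0.161  0.2096] F [-0.7 -0.1 -0.4] w 0.5 
 shares d [-3.41 -9.78 -1.19] r [-0.   -0.02 -3.08] rows 12.6
```

View pics/v34.png

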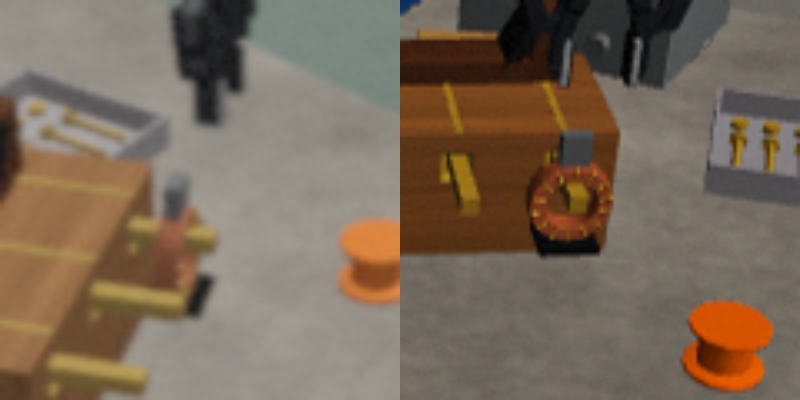

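View pics/w34.png

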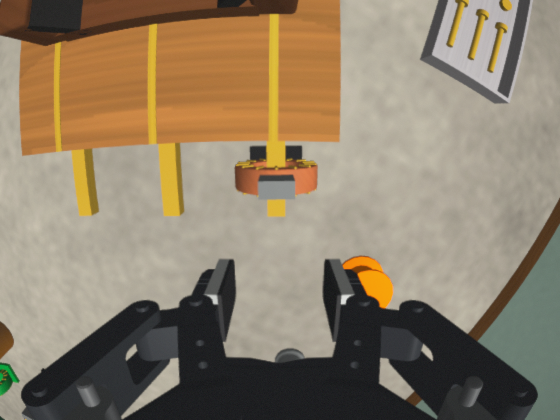

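>>> {"api": "servo_tool", "payload": {"rows": [[[-0.1, -0.5, 0, 0, 0, -0.2, -0.2], [-0.25, -0.75, 0, 0, 0, -0.25, -0.2], [-0.27, -0.75, 0, 0, 0, -0.25, -0.2], [-0.27, -0.75, 0, 0, 0, -0.25, -0.2], [-0.27, -0.75, 0, 0, 0, -0.25, -0.2]]]}}

```text
time_s: 33.22
position: [0.5678, -0.0137, 0.2084]
ee_rot: [0.544, 0.839, -0.001, -0.002]
wrist_force: [0.4, -0.3, 0.2]
gripper_width: 0.598
```

>>> {"api": "servo_tool", "payload": {"rows": [[[-0.27, -0.75, 0, 0, 0, -0.25, -0.2], [-0.27, -0.75, 0, 0, 0, -0.25, -0.2], [-0.27, -0.75, 0, 0, 0, -0.25, -0.2], [-0.27, -0.75, 0, 0, 0, -0.25, -0.2], [-0.27, -0.75, -0.1, 0, 0, -0.25, -0.2]]]}}

```text
time_s: 33.63
position: [0.501, -0.2016, 0.2044]
ee_rot: [0.596, 0.803, -0.0, -0.001]
wrist_force: [-0.1, -1.1, 0.3]
gripper_width: 0.601
```

>>> {"api": "servo_tool", "payload": {"rows": [[[-0.27, -0.75, -0.2, 0, 0, -0.23, -0.2], [-0.27, -0.75, -0.25, 0, 0, -0.2, -0.2], [-0.2, -0.5, -0.3, 0, 0, -0.1, -0.2], [-0.12, -0.25, -0.3, 0, 0, -0.1, -0.2], [-0.04, -0.03, 0, 0, 0, 0, -0.2]]]}}

```text
time_s: 34.05
position: [0.4544, -0.3154, 0.1482]
ee_rot: [0.622, 0.783, -0.0, -0.004]
wrist_force: [-0.7, 1.3, -1.2]
gripper_width: 0.6
```

>>> {"api": "servo_tool", "payload": {"rows": [[[0, 0, 0, 0, 0, 0, -0.2], [0, 0, 0, 0, 0, 0, -0.2]]]}}

```text
time_s: 34.22
position: [0.4573, -0.3136, 0.1519]
ee_rot: [0.62, 0.784, -0.0, -0.001]
wrist_force: [0.4, 0.0, 0.3]
gripper_width: 0.594
```

```bash
python3 - <<'E'
from h import *
im,c=grab('wrist','w35')
to(.4573,-.328,.1,.23)
cv2.imwrite('pics/z35.png',cv2.resize(cv2.imread('pics/w35.png')[170:290,200:360],None,fx=5,fy=5,interpolation=cv2.INTER_CUBIC))
import pickle; pickle.dump(c,open('c35.pkl','wb'))
E
```

```text
t 34.27 p [ 0.4576 -0.3136  0.1522] F [-0.6 -0.2  0.6] w 0.604 
 shares d [-0.01 -0.29 -1.04] r [-0.01 -0.02 -0.04] rows 1.3
```

View pics/w35.png

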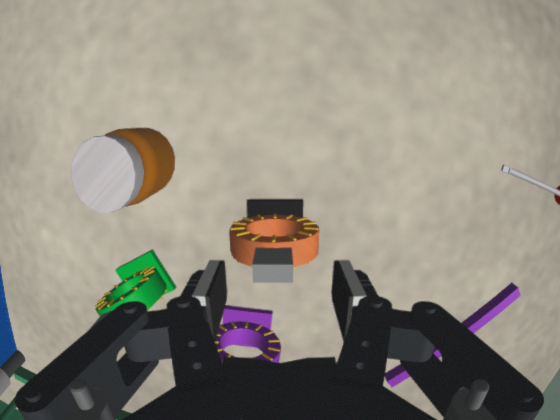

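View pics/z35.png

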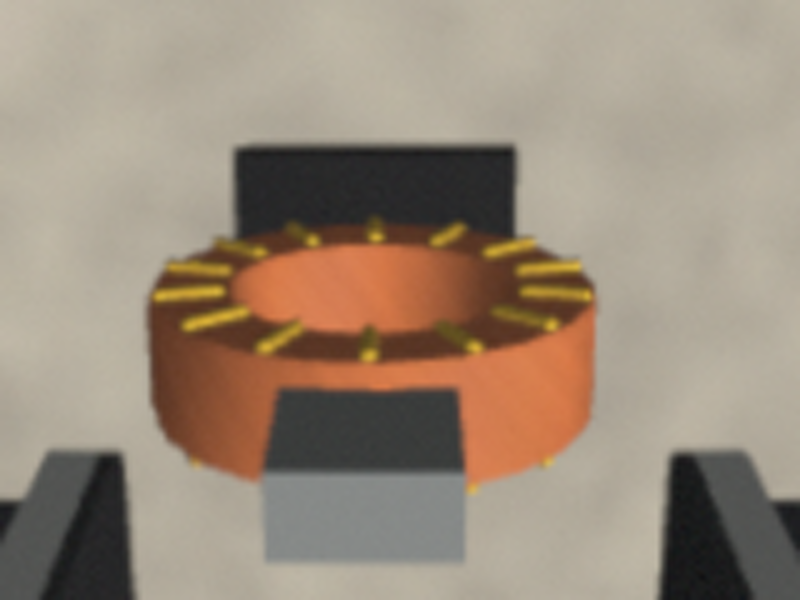

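```bash
python3 - <<'E'
from cf import *
import pickle
c=pickle.load(open('c35.pkl','rb'))
L=np.array([(236,148),(515,148),(265,472),(465,472),(265,561),(465,561)])/5+[200,170]-.4
q,r=coilfit(c,L); print(q,r)
to(q[0],q[1],.1,q[2])
E
```

```text
[ 0.45660357 -0.32828786  0.23200764] [-0.7  0.9  0.6  0.9 -0.7 -0.6  0.6 -0.5 -0.1 -0.1  0.3 -0. ]
t 34.27 p [ 0.4576 -0.3136  0.1522] F [-0.6 -0.2  0.6] w 0.604 
 shares d [-0.02 -0.29 -1.04] r [-0.01 -0.02 -0.01] rows 1.3
```

Consistent with the first fit. Descending.

>>> {"api": "servo_tool", "payload": {"rows": [[[-0.02, -0.29, -0.2, 0, 0, 0, -0.2], [0, 0, -0.35, 0, 0, 0, -0.2], [0, 0, -0.3, 0, 0, 0, -0.2], [0, 0, -0.15, 0, 0, 0, -0.2], [0, 0, -0.04, 0, 0, 0, -0.2]]]}}

```text
time_s: 34.68
position: [0.4557, -0.3284, 0.0981]
ee_rot: [0.62, 0.785, -0.0, -0.002]
wrist_force: [-0.7, -0.9, 0.7]
gripper_width: 0.599
```

```bash
python3 - <<'E'
from h import *
im,c=grab('wrist','w36')
to(.4566,-.3283,.1,.231)
E
```

```text
t 34.73 p [ 0.4559 -0.3287  0.0986] F [-0.5 -0.9 -0.5] w 0.598 
 shares d [0.01 0.01 0.03] r [-0.02 -0.04 -0.02] rows 0.0
```

View pics/w36.png

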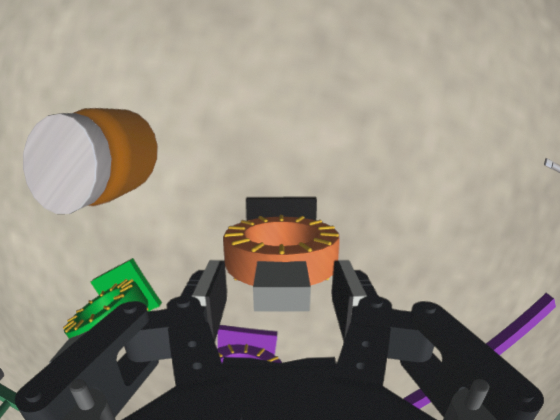

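>>> {"api": "servo_tool", "payload": {"rows": [[[0, 0, 0.03, 0, 0, 0, -0.2], [0, 0, 0, 0, 0, 0, 1], [0, 0, 0, 0, 0, 0, 1], [0, 0, 0, 0, 0, 0, 1], [0, 0, 0, 0, 0, 0, 1]]], "force": 50}}

```text
time_s: 35.15
position: [0.4564, -0.3295, 0.102]
ee_rot: [0.62, 0.784, -0.0, -0.0]
wrist_force: [1.8, 0.7, 6.0]
gripper_width: 0.262
```

>>> {"api": "servo_tool", "payload": {"rows": [[[0, 0, 0, 0, 0, 0, 1], [0, 0, 0.1, 0, 0, 0, 1], [0, 0, 0.4, 0, 0, 0, 1], [0, 0, 0.5, 0, 0, 0, 1], [0, 0, 0.3, 0, 0, 0, 1]]]}}

```text
time_s: 35.57
position: [0.4559, -0.3293, 0.1676]
ee_rot: [0.62, 0.784, -0.001, -0.001]
wrist_force: [1.0, -1.1, -1.3]
gripper_width: 0.267
```

```bash
python3 - <<'E'
from h import *
im,c=grab('wrist','w37')
x,y=bore(0,.14); to(x,y,.141,MYAW)
E
```

```text
t 35.62 p [ 0.4569 -0.3302  0.1703] F [ 0.1 -0.9  0.7] w 0.269 
 shares d [ 1.29  6.71 -0.59] r [0.03 0.02 3.08] rows 8.3
```

View pics/w37.png

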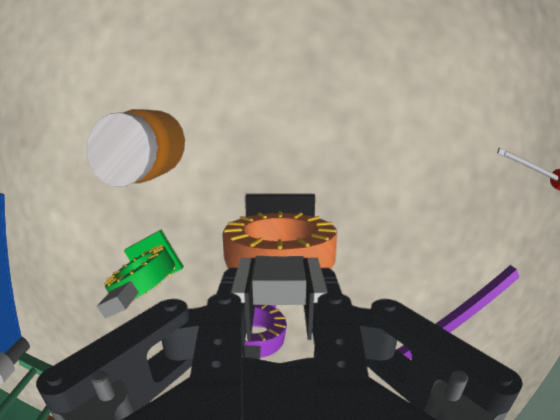

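>>> {"api": "servo_tool", "payload": {"rows": [[[0.1, 0.4, 0, 0, 0, 0.1, 1], [0.14, 0.7, 0, 0, 0, 0.3, 1], [0.14, 0.75, 0, 0, 0, 0.4, 1], [0.14, 0.75, 0, 0, 0, 0.4, 1], [0.14, 0.75, 0, 0, 0, 0.4, 1]]]}}

```text
time_s: 36.03
position: [0.4881, -0.16, 0.165]
ee_rot: [0.555, 0.832, -0.001, -0.002]
wrist_force: [0.7, 0.4, -1.0]
gripper_width: 0.267
```

>>> {"api": "servo_tool", "payload": {"rows": [[[0.14, 0.75, 0, 0, 0, 0.4, 1], [0.14, 0.75, -0.05, 0, 0, 0.4, 1], [0.14, 0.7, -0.15, 0, 0, 0.3, 1], [0.12, 0.6, -0.2, 0, 0, 0.25, 1], [0.08, 0.4, -0.1, 0, 0, 0.13, 1]]]}}

```text
time_s: 36.45
position: [0.5189, 0.0013, 0.1393]
ee_rot: [0.492, 0.871, -0.001, -0.003]
wrist_force: [0.3, -0.6, -1.3]
gripper_width: 0.267
```

>>> {"api": "servo_tool", "payload": {"rows": [[[0.02, 0.16, -0.07, 0, 0, 0, 1], [0, 0, 0, 0, 0, 0, 1], [0, 0, 0, 0, 0, 0, 1]]]}}

```text
time_s: 36.7
position: [0.5204, 0.006, 0.1369]
ee_rot: [0.493, 0.87, -0.001, -0.002]
wrist_force: [-0.5, -0.8, -1.8]
gripper_width: 0.271
```

```bash
python3 - <<'E'
from h import *
im,c=grab('wrist','w38'); grab('side','s38'); grab('scene','c38')
p=robot.state()['position']; print(outof(p,0))
x,y=bore(0,.135,.001); to(x,y,.142,MYAW)
E
```

```text
(np.float64(0.13998507810939298), np.float64(-0.0008706277224936471))
t 36.85 p [0.5208 0.005  0.1376] F [-0.2  0.2 -0.9] w 0.27 
 shares d [-0.02  0.1   0.09] r [ 0.   -0.03  0.02] rows 0.2
```

View pics/w38.png

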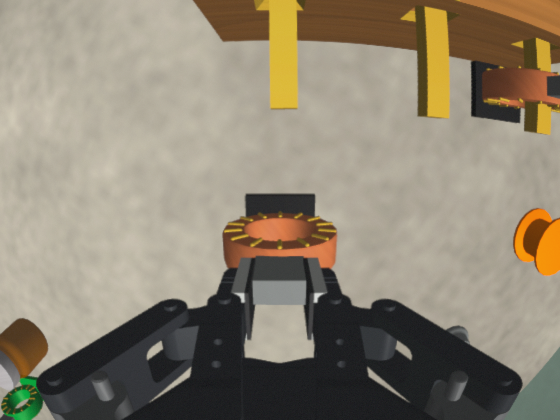

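>>> {"api": "servo_tool", "payload": {"rows": [[[-0.02, 0.1, 0.06, 0, 0, 0.02, 1], [-0.05, 0.09, 0.03, 0, 0, 0, 1], [-0.12, 0.2, 0, 0, 0, 0, 1], [-0.12, 0.2, 0, 0, 0, 0, 1], [-0.05, 0.09, 0, 0, 0, 0, 1]]]}}

```text
time_s: 37.27
position: [0.5013, 0.0419, 0.1419]
ee_rot: [0.492, 0.871, -0.001, -0.002]
wrist_force: [0.1, 0.3, -0.9]
gripper_width: 0.265
```

```bash
python3 - <<'E'
from h import *
im,c=grab('wrist','w39')
p=robot.state()['position']; print(outof(p,0))
x,y=bore(0,.055,.001); to(x,y,.142,MYAW)
E
```

```text
(np.float64(0.09793170859800791), np.float64(0.001510841501686233))
t 37.32 p [0.5013 0.0423 0.1419] F [-1.1  1.2 -1.9] w 0.266 
 shares d [-0.45  0.73  0.  ] r [-0.01 -0.04 -0.03] rows 1.0
```

View pics/w39.png

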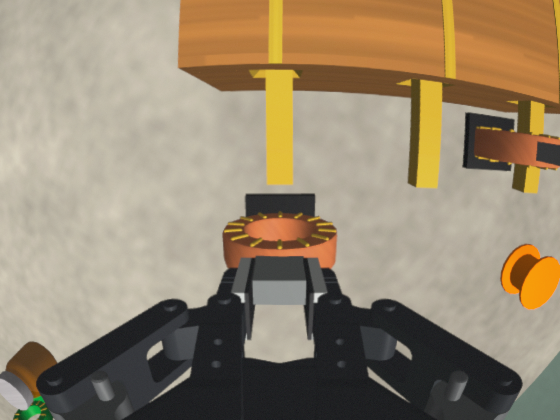

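>>> {"api": "servo_tool", "payload": {"rows": [[[-0.08, 0.13, 0, 0, 0, 0, 1], [-0.13, 0.21, 0, 0, 0, 0, 1], [-0.13, 0.21, 0, 0, 0, 0, 1], [-0.08, 0.13, 0, 0, 0, 0, 1], [-0.03, 0.05, 0, 0, 0, 0, 1]]]}}

```text
time_s: 37.73
position: [0.4792, 0.0782, 0.1418]
ee_rot: [0.491, 0.871, -0.001, -0.002]
wrist_force: [-0.6, 0.1, -1.0]
gripper_width: 0.268
```

```bash
python3 - <<'E'
from h import *
im,c=grab('wrist','w40'); grab('side','s40'); grab('scene','c40')
p=robot.state()['position']; print(outof(p,0))
x,y=bore(0,.03,.001); to(x,y,.142,MYAW)
a=cv2.imread('pics/s40.png')[120:240,200:320];b=cv2.imread('pics/c40.png')[130:250,250:370]
cv2.imwrite('pics/v40.png',np.hstack([cv2.resize(k,(400,400)) for k in (a,b)]))
E
```

```text
(np.float64(0.057344702000780776), np.float64(0.0014815496488282814))
t 37.88 p [0.4804 0.0771 0.1419] F [ 0.2  0.2 -1.3] w 0.266 
 shares d [-0.29  0.46  0.  ] r [ 0.   -0.03 -0.03] rows 0.7
```

View pics/v40.png

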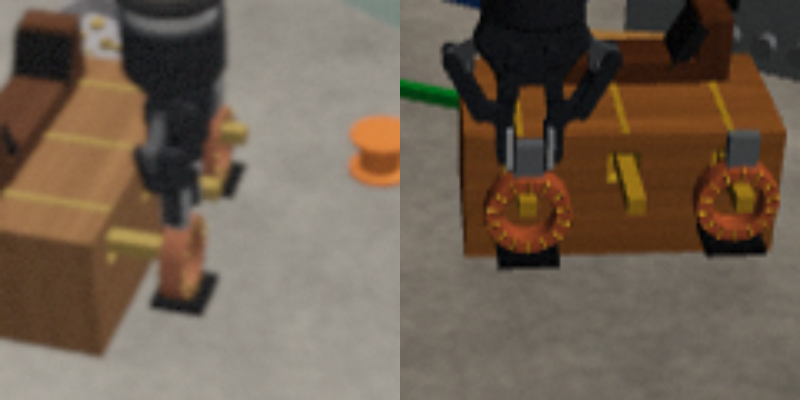

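Bar end is in the eye. Move 27 mm further in and lower.

>>> {"api": "servo_tool", "payload": {"rows": [[[-0.09, 0.15, 0, 0, 0, 0, 1], [-0.1, 0.16, 0, 0, 0, 0, 1], [-0.06, 0.1, 0, 0, 0, 0, 1], [-0.03, 0.05, -0.06, 0, 0, 0, 1], [0, 0, -0.08, 0, 0, 0, 1]]]}}

```text
time_s: 38.3
position: [0.466, 0.1006, 0.1348]
ee_rot: [0.492, 0.871, -0.001, -0.001]
wrist_force: [-0.4, 0.2, -1.3]
gripper_width: 0.266
```

>>> {"api": "servo_tool", "payload": {"rows": [[[0, 0, -0.03, 0, 0, 0, 1], [0, 0, -0.02, 0, 0, 0, 1], [0, 0, 0, 0, 0, 0, 1]]]}}

```text
time_s: 38.55
position: [0.4663, 0.0997, 0.1321]
ee_rot: [0.492, 0.871, -0.001, -0.002]
wrist_force: [-0.8, 0.3, -0.5]
gripper_width: 0.268
```

>>> {"api": "servo_tool", "payload": {"rows": [[[0, 0, -0.02, 0, 0, 0, 1], [0, 0, 0, 0, 0, 0, 1], [0, 0, 0, 0, 0, 0, 1]]]}}

```text
time_s: 38.8
position: [0.4665, 0.0997, 0.1315]
ee_rot: [0.492, 0.871, -0.001, -0.001]
wrist_force: [0.2, 0.1, 0.5]
gripper_width: 0.268
```

Weight is off the gripper (contact); release and rise.

>>> {"api": "servo_tool", "payload": {"rows": [[[0, 0, 0, 0, 0, 0, 0.3], [0, 0, 0, 0, 0, 0, 0.2], [0, 0, 0, 0, 0, 0, 0.1], [0, 0, 0, 0, 0, 0, 0], [0, 0, 0, 0, 0, 0, 0]]]}}

```text
time_s: 39.22
position: [0.4663, 0.0999, 0.1314]
ee_rot: [0.492, 0.871, -0.001, -0.001]
wrist_force: [-0.3, -0.8, -0.2]
gripper_width: 0.505
```

>>> {"api": "servo_tool", "payload": {"rows": [[[0, 0, 0.2, 0, 0, 0, 0], [0, 0, 0.5, 0, 0, 0, 0], [0, 0, 0.6, 0, 0, 0, 0], [0.1, -0.2, 0.4, 0, 0, 0, 0], [0.2, -0.4, 0.2, 0, 0, 0, 0]]]}}

```text
time_s: 39.63
position: [0.4817, 0.071, 0.2293]
ee_rot: [0.491, 0.871, 0.001, 0.0]
wrist_force: [1.2, -0.7, -0.2]
gripper_width: 0.5
```

>>> {"api": "servo_tool", "payload": {"rows": [[[0.3, -0.5, 0.1, 0, 0, 0, 0], [0.3, -0.5, 0, 0, 0, 0, 0], [0.1, -0.2, 0, 0, 0, 0, 0], [0, 0, 0, 0, 0, 0, 0], [0, 0, 0, 0, 0, 0, 0]]]}}

```text
time_s: 40.05
position: [0.5158, 0.0099, 0.2308]
ee_rot: [0.493, 0.87, -0.001, -0.002]
wrist_force: [-0.0, 1.2, 0.1]
gripper_width: 0.498
```

```bash
python3 - <<'E'
from h import *
im,c=grab('wrist','w41'); grab('side','s41'); grab('scene','c41')
import pickle; pickle.dump(c,open('c41.pkl','wb')); st()
E
```

```text
t 40.2 p [0.5156 0.011  0.2312] F [-0.  -0.2  0.8] w 0.502 rotmat z [[-0.517, 0.856, -0.004], [0.856, 0.517, 0.0], [0.002, -0.003, -1.0]]
```

View pics/w41.png

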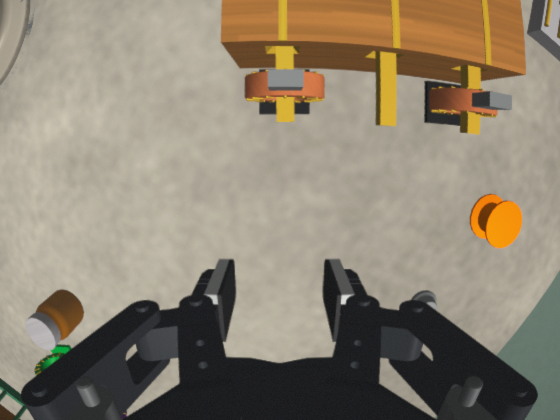

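View pics/c41.png

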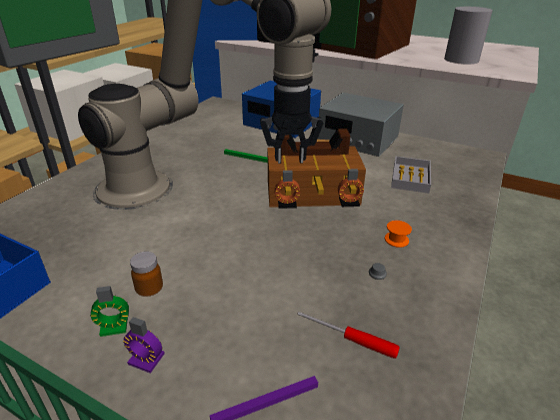

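View pics/s41.png

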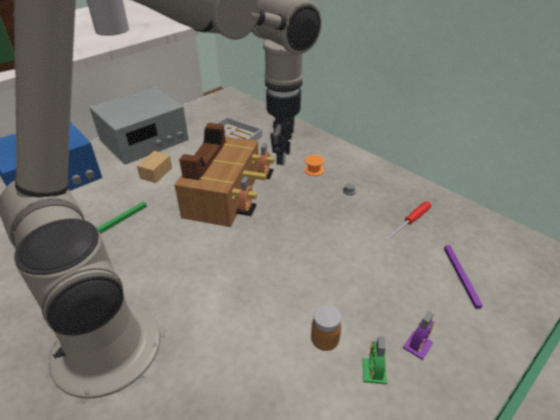

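```bash
python3 - <<'E'
from h import *
import pickle
c=pickle.load(open('c41.pkl','rb'))
for i,p in enumerate([(285.5,121),(387,125),(471,132.5)]): print(i,np.round(outof(unproj(c,[p],'wrist',.0905)[0],i),4))
cv2.imwrite('pics/z41.png',cv2.resize(cv2.imread('pics/w41.png')[20:150,220:530],None,fx=2.5,fy=2.5,interpolation=cv2.INTER_CUBIC))
b=cv2.imread('pics/c41.png')[130:220,255:375]; cv2.imwrite('pics/y41.png',cv2.resize(b,None,fx=6,fy=6,interpolation=cv2.INTER_CUBIC))
E
```

```text
0 [0.0595 0.0017]
1 [0.0599 0.0002]
2 [ 0.0598 -0.0016]
```

View pics/z41.png

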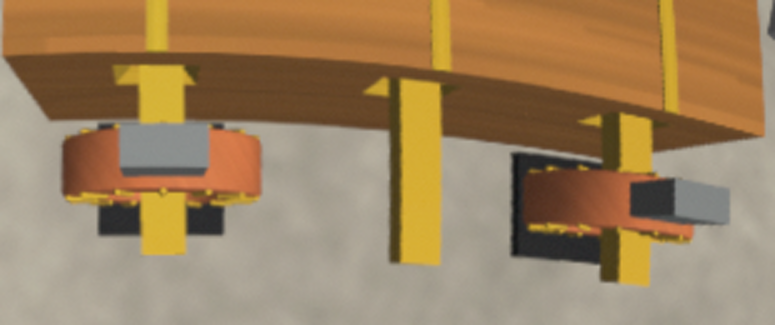

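View pics/y41.png

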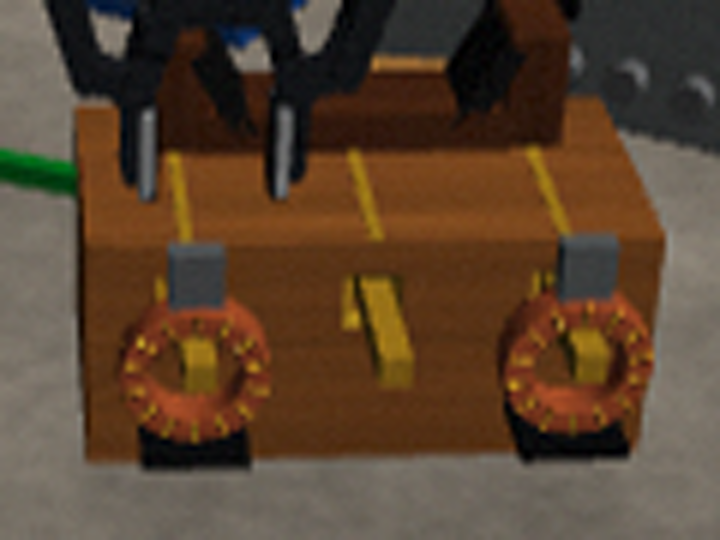

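```bash
python3 -c "
from station import order
print(order.hand_in())"
```

```text
the job is handed in; nothing more can be done
None
```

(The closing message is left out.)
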